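# Clear the light plate and hold a lens blank over it with the tongs

## Task

Pick up the scraper block and push the three loose lens chips off the white light plate into the gutter along its far edge, then set the scraper down on the counter. Then take the spring tongs out of their stand, close them on the rim of the largest lens blank (never touch it or the chips with the gripper itself), lift it off its post and hold it level about 8 cm above the middle of the light plate. Finish while still holding it there in the squeezed tongs; leave the two small blanks and everything else where they are.

Things in the scene. Friction and masses are not known exactly. Their poses are not given: they have to be found in the camera images.
- plate: Fixed light plate: grey box with a white face, 160 (its x) x 150 (its y) mm, top 24 mm above the counter. Origin: middle of its underside, on the counter. Its x points roughly away from the robot, towards the gutter along its far edge.
- gutter (a point): Middle of the gutter's floor, 110 mm from the plate's origin along plate x. The gutter is 60 mm wide (plate x 80 to 140 mm) and 150 mm long in y, floor 4 mm and outer walls 20 mm above the counter. No wall between the plate's face and the gutter.
- scraper: Loose scraper block, 140 g, standing on the counter: grey foot 30 (its x) x 100 (its y) x 25 (z) mm with, on top, a wooden grip rib 16 (x) x 70 (y) mm from 25 to 65 mm high. Origin: middle of the underside. Pinch the rib across its x; push with the long flat side of the foot. Carried 1 to 3 mm above the plate's face it catches the chips.
- chip0: Loose dark chip of lens material, 14 x 10 x 7 mm, about 10 g, on the plate's white face. Origin: middle of its underside. The chips lie at plate x -25 to 45 mm and within 35 mm of the plate's centre line.
- chip1: Second chip, the same.
- chip2: Third chip, the same.
- stand: Fixed wooden stand, an open box 44 (its x) x 114 (its y) x 50 (z) mm with 5 mm walls and floor. The tongs stand in it upright. Origin: middle of its underside, on the counter.
- tongs: Loose steel spring tongs, 100 g, 130 mm tall, upright in the stand, tips down; they squeeze along their own y. Origin: between the jaws at tip level, z up. Pivot head on top, 10 mm thick, centred 125 mm above the origin. Forked tips: each jaw has two upright prongs 6 mm thick at x = +-10 mm, from 0 to 30 mm above the origin; 84 mm between opposite prongs when open.
- tongs_grip (a point): Point between the tongs' two flat outer grip plates, 95 mm above the tips; plates 26 (x) x 26 (z) mm, 52 mm over both when open, about 41 on the large blank, 35 fully squeezed. Take them from above, squeezing along y. A spring pushes each finger back with 7 to 10 N, so with fingers held a few mm inside the open width the tongs hang part-open; squeeze with 30 to 60 N to hold the blank.
- jaw_r (a joint): Angle of one tong jaw (the other mirrors it): 0 open, about 0.18 closed on the large blank, 0.30 fully squeezed.
- rack: Fixed wooden drying rack, 230 (its x) x 60 (its y) x 12 mm, with three posts at x = -85, 0 and 85 mm; post tops 22 mm across and 60 mm above the counter. A lens blank lies on each post. Origin: middle of its underside, on the counter.
- lens: The largest lens blank: dark tinted round disc 46 mm in diameter, edge 12 mm thick, slightly domed, about 35 g, lying flat on one of the rack's posts. Origin: middle of its underside, z up. The prongs grip its rim from two opposite sides; it centres itself between the forks.
- small_a: Small lens blank 32 mm in diameter, 8 mm thick, same material, on another post. Leave it.
- small_b: Second small lens blank, the same. Leave it.
- case: Black spectacle case 58 x 120 x 34 mm, loose on the counter. Origin: middle of its underside. Leave it.
- driver: Small screwdriver, 90 mm long, lying on the counter. Leave it.
- cleaner: Plastic bottle, 44 mm in diameter, 120 mm tall. Origin: middle of its underside. Leave it.
- mug: White mug, 76 mm in diameter, 90 mm tall. Origin: middle of its underside. Leave it.
Mind the look-alikes: they are no part of the job. Leave any green look-alike of the lens alone. What is shaped like the scraper but purple is not meant.

How it is judged:
By the outcome, as a careful person would: the job done as asked, in the order asked, and still so for the second after the job is handed in, while the arm keeps its last pose, push and grip.
It also fails if it takes over 67 s, if anything falls off the work surface, if the arm or the gripper's body presses on something with over 40 N, if the wrist force passes 120 N, or if a joint passes its speed limit or range.

## Robot

A 7-joint arm with a two-finger parallel gripper is mounted at the origin on the work surface. World frame = base frame: x ahead of the robot, y to its left, z up, the work surface at z = 0. Lengths are in m, angles in rad, forces in N, time in s.
With the tool pointing down it reaches from about 0.425 to 0.925 m from the base axis. Payload 6.8 kg.
Tool frame: the origin (TCP) lies midway between the tips of the shut fingers; the grasp point (between the pads) lies 19 mm behind it; x points along the fingers, z is the direction in which the jaws open and shut, and the axes are right-handed (so a half turn about x gives the same grasp; the last joint's range is limited). The gripper opens to 85 mm and grips with 20 to 120 N. Pads are 22 mm wide; open, the fingers measure 114 mm over their backs; the gripper's body (76 mm by 85 mm) begins 54 mm behind the grasp point. The pads swing forward as they close: fully open they stand 13 mm farther back than shut.
Start: joints at [-1.308, 0.477, 0.022, 1.555, -0.011, 1.109, -0.083], TCP at [0.245, 0.629, 0.231] pointing down, gripper open.
Joint ranges: [-2.96, 2.96], [-0.34, 2.1], [-1.41, 1.46], [0.24, 2.44], [-1.37, 4.51], [0.17, 1.92], [-2.96, 2.96]. Speed limits (rad/s): [2.39, 2.39, 3.14, 3.14, 3.14, 3.14, 3.14].

## Interface

Orientations are given as a unit quaternion [w, x, y, z].
In Python, from station import bot gives the robot as it stands. The module is installed in compiled form; this text tells all that it offers.
- The arm moves only by the shell command python3 -m jog 'ROWS' [FORCE]. ROWS is text: rows parted by semicolons, each of 7 numbers parted by spaces: the shift along the tool's x, y, z in mm, then the turn, a rotation vector about the tool's x, y, z in units of 6 degrees (1.0 is 6 degrees), then the finger opening in mm, from 0 to 85.4. A call has 1 to 5 rows; each row shifts and turns the commanded pose from where the row before left it, along the tool's axes as they then stand; what a row does not reach is not made up. A row lasts 1/10 s, in which the tool goes at most 50 mm and 8.59 degrees, less where a joint would pass 70% of its speed; a pose out of reach is approached as far as the arm can. A call with a gripper value outside its range is refused whole. The fingers move at their own pace and stop on an object; FORCE is the grip in N (left out, the last holds). Time passes only in rows, so rows that do not move let the fingers close. It gives the time, the measured TCP pose, the force and the opening at its end, in the units of the state.
- bot.get_obs(): the state, without advancing time (a new reading comes with each control period).
- bot.read_camera(name): name is "side" or "top"; returns (picture, depth): 400x640x3 uint8, red, green, blue; 400x640 float32, m along the optical axis (not along the pixel's ray), 0 where there is no reading.
- bot.calibration(name): a dict with "fx", "fy", "cx", "cy" (pixels), "D" ([k1, k2, p1, p2, k3] as OpenCV has them; the pictures are not rectified), "T" (4x4, takes a point from camera to world coordinates). Camera axes: x right, y up, looking along -z (the intrinsics and any distortion apply to the point x, -y, -z); pixel columns grow to the right and rows downward; lengths in m; the calibration is good to about 2 mm. A picture is of the moment at which its call begins. calibration takes no time and is no camera call.
- bot.hand_in(): hands the job in, once; it reports no verdict.
The state is a dict: "t": time; "q": joint angles; "joint_vel": joint speeds; "joint_torque": joint torques, N m; "eef_pos": TCP position; "tool_rot": TCP orientation; "contact_force": force on the tool from outside, world axes, zero at the start; "torque": the same for the moment, N m; "gripper_width": opening from 0.0 (shut) to 1.0 (fully open).
Only numpy, scipy, OpenCV 4.12 (cv2) and the standard library are available. Lean on these libraries where they do the work, as an engineer would, in place of code of your own. Each camera call takes 0.05 s, during which the arm holds its last target.

## Working session

There is one attempt and no reset: what is moved stays moved. The work goes in short steps, Python scripts to look and compute and a shell command to move; the robot and the scene stay as the last step left them, time stands still between calls to the robot, and variables do not carry over. Pictures are saved under pics/ and viewed, and the job is handed in when it is done.

```bash
mkdir -p pics; ls
python3 - <<'E'
from station import bot
import cv2,numpy as np
o=bot.get_obs();print(o)
for n in("top","side"):
    p,d=bot.read_camera(n)
    cv2.imwrite(f"pics/{n}0.png",p[:,:,::-1]);np.savez(f"pics/{n}0.npz",p=p,d=d)
    c=bot.calibration(n);print(n,c)
E
```

```text
pics
{'t': 0.0, 'q': array([-1.30805937,  0.47780233,  0.02233614,  1.55643748, -0.01150378,
        1.10931508, -0.08309381]), 'joint_vel': array([-0.00034948,  0.00039591,  0.00203218,  0.00037871,  0.00202794,
       -0.00067243,  0.00062631]), 'joint_torque': array([-4.43362269e-04, -5.96453011e+01,  1.60760276e+00, -2.81194872e+01,
        1.24700760e-02,  9.25888075e-03,  9.75174459e-06]), 'eef_pos': array([0.24441359, 0.62856178, 0.23033006]), 'tool_rot': array([ 0.58309481, -0.39966266,  0.58410998,  0.39885552]), 'contact_force': array([1.17615801, 0.50618089, 0.31557256]), 'torque': array([-0.01036101,  0.01612694, -0.01804477]), 'gripper_width': 0.9985888876310491}
top {'fx': 366.3025584391829, 'fy': 366.3025584391829, 'cx': 319.11936124605614, 'cy': 193.1794795451606, 'D': array([-0.00875439,  0.        ,  0.        ,  0.        ,  0.        ]), 'T': array([[ 0.16065623,  0.96173301, -0.22194413,  0.31544748],
       [-0.98699667,  0.15772666, -0.03098181, -0.02237441],
       [ 0.00521028,  0.22403554,  0.97456705,  0.97091152],
       [ 0.        ,  0.        ,  0.        ,  1.        ]])}
side {'fx': 365.5607970718592, 'fy': 365.5607970718592, 'cx': 316.0160429373404, 'cy': 198.61125147380298, 'D': array([-0.06374249,  0.        ,  0.        ,  0.        ,  0.        ]), 'T': array([[ 0.89863275,  0.34335674, -0.27306653,  0.26737625],
       [-0.43868334,  0.70899349, -0.55216406, -0.51553242],
       [ 0.00401314,  0.61598245,  0.78774965,  0.79200512],
       [ 0.        ,  0.        ,  0.        ,  1.        ]])}
```

View pics/top0.png

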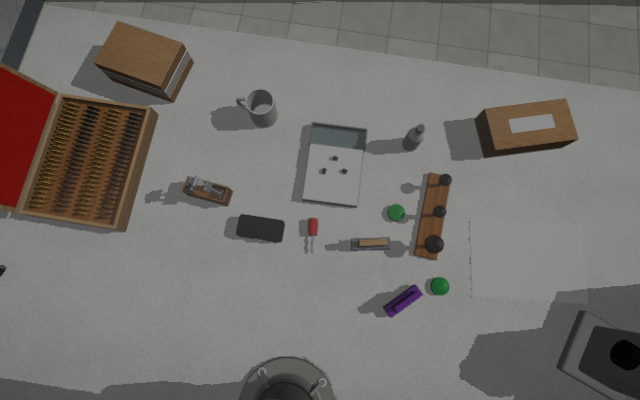

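View pics/side0.png

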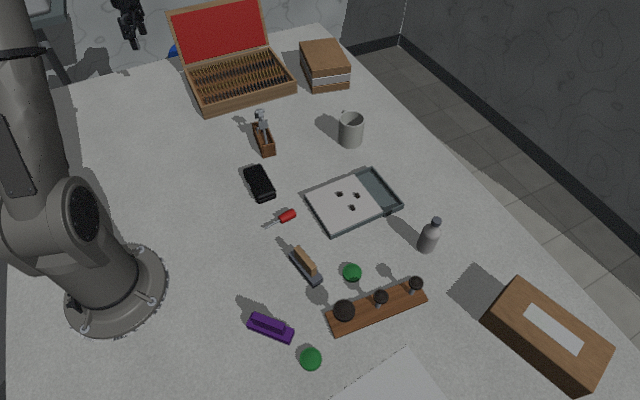

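```bash
cat > h.py <<'E'
import numpy as np,cv2
from station import bot
def K(c): return np.array([[c['fx'],0,c['cx']],[0,c['fy'],c['cy']],[0,0,1.]])
def ray(n,uv):
    c=bot.calibration(n);uv=np.array(uv,float).reshape(-1,1,2)
    p=cv2.undistortPoints(uv,K(c),np.array(c['D']))[:,0]
    d=np.c_[p[:,0],-p[:,1],-np.ones(len(p))]
    return c['T'][:3,3],d@c['T'][:3,:3].T
def onz(n,uv,z):
    o,d=ray(n,uv); return o+d*((z-o[2])/d[:,2])[:,None]
def cloud(n,d):
    v,u=np.mgrid[0:400,0:640]
    o,r=ray(n,np.c_[u.ravel(),v.ravel()])
    return (o+r*d.reshape(-1,1)).reshape(400,640,3)
def proj(n,P):
    c=bot.calibration(n);T=np.linalg.inv(c['T']);q=np.atleast_2d(P)@T[:3,:3].T+T[:3,3]
    q=q*[1,-1,-1]
    return cv2.projectPoints(q,np.zeros(3),np.zeros(3),K(c),np.array(c['D']))[0][:,0]
def crop(n,p,u0,v0,u1,v1,s,name):
    im=cv2.resize(p[v0:v1,u0:u1,::-1],None,fx=s,fy=s,interpolation=cv2.INTER_CUBIC)
    im=np.clip(im.astype(float)*1.4,0,255).astype(np.uint8)
    for u in range((u0+9)//10*10,u1,10):
        cv2.putText(im,str(u),((u-u0)*s,8),0,.3,(0,255,255));cv2.line(im,((u-u0)*s,10),((u-u0)*s,15),(0,255,255))
    for v in range((v0+9)//10*10,v1,10):
        cv2.putText(im,str(v),(0,(v-v0)*s+4),0,.3,(0,255,255))
    cv2.imwrite(f"pics/{name}.png",im)
E
python3 - <<'E'
from h import *
t=np.load('pics/top0.npz');s=np.load('pics/side0.npz')
crop('top',t['p'],295,115,455,265,5,'ta')
crop('top',t['p'],175,165,245,215,10,'tb')
crop('side',s['p'],280,155,440,345,3,'sa')
crop('side',s['p'],235,95,295,165,8,'sb')
E
```

```text
(no output)
```

View pics/ta.png

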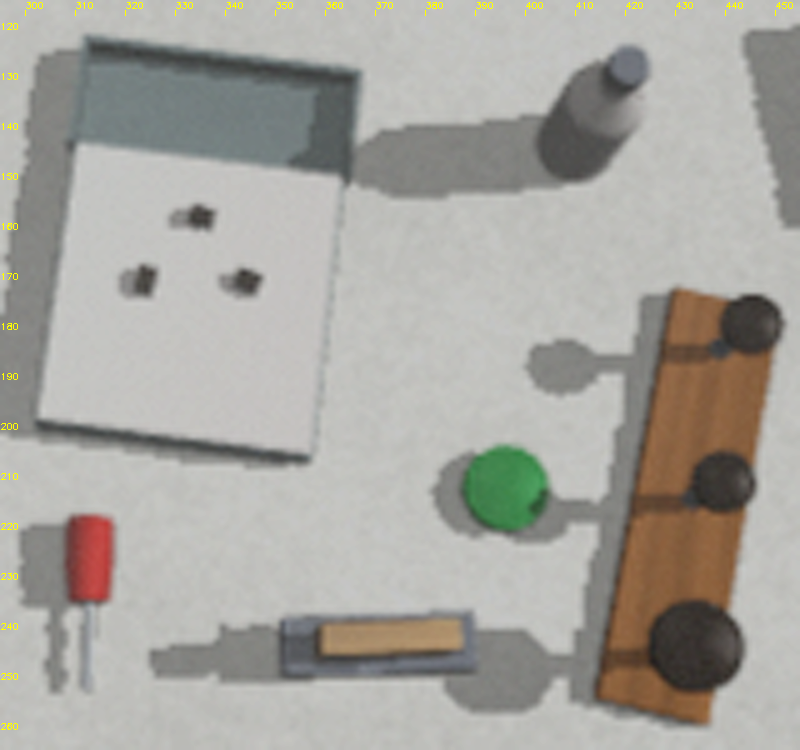

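View pics/tb.png

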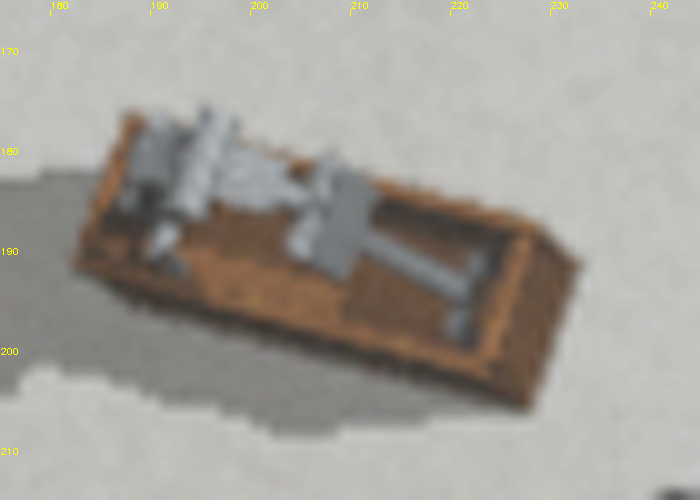

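View pics/sb.png

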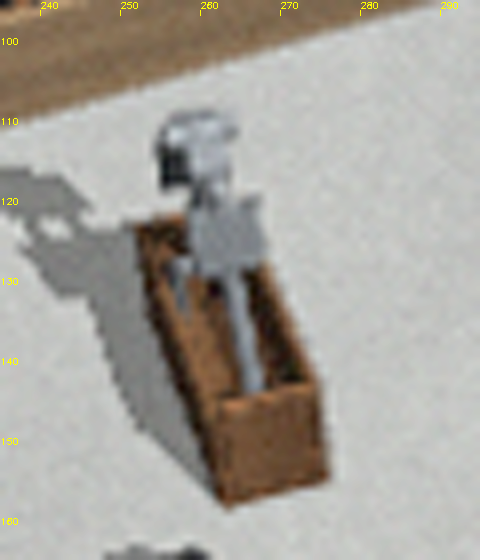

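View pics/sa.png

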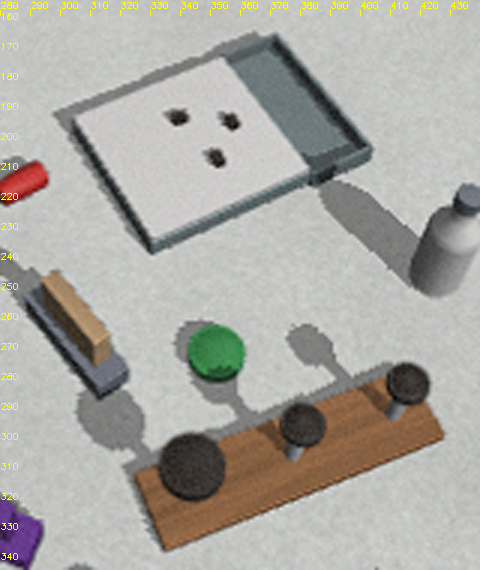

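Run:
```python
from h import *
np.set_printoptions(precision=4,suppress=True)
def S(name,uv,z,n='top'):
    P=onz(n,uv,z);print(name,n);print(P[:,:2].tolist() and np.round(P[:,:2],4).tolist(),'mean',P.mean(0)[:2]);return P
P=S('plate',[(302.4,199),(357,207),(364,150),(310,143.4)],.024)
a=(P[2]+P[3]-P[0]-P[1])/2;print('len',np.linalg.norm(a),'ang',np.degrees(np.arctan2(a[1],a[0])),np.linalg.norm(P[1]-P[0]))
c=lambda L,o,s:[(x/s+o[0],y/s+o[1]) for x,y in L]
P=S('plate',c([(75,118),(152,242),(310,180),(222,57)],(280,155),3),.024,'side')
a=(P[2]+P[3]-P[0]-P[1])/2;print('len',np.linalg.norm(a),'ang',np.degrees(np.arctan2(a[1],a[0])),np.linalg.norm(P[1]-P[0]))
P=S('rib',[(359,239.4),(388,238.6),(388,245.4),(359,246)],.065)
a=P[1]-P[0];print('rib ydir ang',np.degrees(np.arctan2(a[1],a[0])),np.linalg.norm(a))
P=S('rib',c([(40,280),(55,270),(110,342),(93,362)],(280,155),3),.065,'side')
a=P[2]-P[1];print('rib ydir ang',np.degrees(np.arctan2(a[1],a[0])),np.linalg.norm(a))
S('lens',[(434.4,244.2)],.073);S('lens',[(344,310.3)],.070,'side')
P=S('rack',[(430,173),(414.4,254.4),(436.6,259.4)],.012)
P=S('sm',[(445,179.8),(439.5,211.5)],.068);
P=S('stand',[(188,176.8),(228.5,187),(224,202),(182.5,191.5)],.05)
a=(P[1]-P[0]+P[2]-P[3])/2;print('ang',np.degrees(np.arctan2(a[1],a[0])),np.linalg.norm(a))
P=S('stand',c([(135,225),(190,215),(318,378),(212,400)],(235,95),8),.05,'side')
t=np.load('pics/top0.npz');C=cloud('top',t['d'])
m=(C[...,2]>.06)&(np.abs(np.arange(640)[None,:]-207)<30)&(np.abs(np.arange(400)[:,None]-190)<25)
Q=C[m]
o=Q[np.argsort(-Q[:,2])]
print(len(o)); print(o[:60:2])
```

```text
plate top
[[0.5084, 0.0488], [0.5104, -0.0966], [0.6703, -0.0937], [0.6651, 0.0548]] mean [ 0.5885 -0.0217]
len 0.15835568695562147 ang 1.6237547036441513 0.14543670985587215
plate side
[[0.5133, 0.0488], [0.5152, -0.0976], [0.6666, -0.1014], [0.6686, 0.0553]] mean [ 0.5909 -0.0237]
len 0.15337915627405657 ang 0.48653096465172957 0.14641182103776385
rib top
[[0.4222, -0.1095], [0.4356, -0.18], [0.4191, -0.182], [0.4061, -0.1117]] mean [ 0.4207 -0.1458]
rib ydir ang -79.16984044832658 0.07179008596175993
rib side
[[0.4095, -0.1129], [0.4234, -0.1099], [0.4345, -0.1831], [0.4164, -0.1922]] mean [ 0.4209 -0.1495]
rib ydir ang -81.41181707322663 0.07408408687066563
lens top
[[0.4393, -0.2924]] mean [ 0.4393 -0.2924]
lens side
[[0.4423, -0.2935]] mean [ 0.4423 -0.2935]
rack top
[[0.6385, -0.2812], [0.4131, -0.2618], [0.4096, -0.3199]] mean [ 0.487  -0.2877]
sm top
[[0.6079, -0.3058], [0.5234, -0.2991]] mean [ 0.5656 -0.3025]
stand top
[[0.5131, 0.3509], [0.5034, 0.2409], [0.4628, 0.2438], [0.4725, 0.3555]] mean [0.488  0.2978]
ang -94.99812030194721 0.11127044210085951
stand side
[[0.4761
[... 200 characters left out ...]
 0.3154 -0.0224  0.9709]
 [ 0.3154 -0.0224  0.9709]
 [ 0.477   0.3025  0.1346]
 [ 0.4846  0.3022  0.1341]
 [ 0.4894  0.3033  0.134 ]
 [ 0.4997  0.301   0.134 ]
 [ 0.493   0.2971  0.1336]
 [ 0.4874  0.3006  0.1336]
 [ 0.4803  0.2989  0.1335]
 [ 0.4808  0.2966  0.1333]
 [ 0.4987  0.2938  0.1329]
 [ 0.4785  0.2963  0.1328]
 [ 0.4881  0.2987  0.1323]
 [ 0.4925  0.3022  0.1323]
 [ 0.4826  0.3023  0.1321]
 [ 0.4949  0.3029  0.1321]
 [ 0.4941  0.293   0.1319]
 [ 0.4799  0.3043  0.1316]
 [ 0.4947  0.3055  0.1315]
 [ 0.4864  0.2964  0.131 ]
 [ 0.4876  0.304   0.1309]
 [ 0.48    0.2901  0.1307]
 [ 0.4845  0.2936  0.1305]
 [ 0.4826  0.3054  0.1304]
 [ 0.4969  0.2942  0.1302]
 [ 0.485   0.306   0.1301]]
```

```bash
cat >> h.py <<'E'
from scipy.spatial.transform import Rotation as Ro
def R_now(o): w,x,y,z=o['tool_rot'];return Ro.from_quat([x,y,z,w])
def target(yaw):  # tool x down, tool z at yaw deg
    a=np.radians(yaw);z=np.array([np.cos(a),np.sin(a),0]);x=np.array([0,0,-1.]);y=np.cross(z,x)
    return Ro.from_matrix(np.c_[x,y,z])
def go(p,yaw,via=None):
    o=bot.get_obs();R=R_now(o);Rt=target(yaw)
    d=R.inv().apply(np.array(p)-o['eef_pos'])*1000
    r=np.degrees((R.inv()*Rt).as_rotvec())/6
    z=R.as_matrix()[:,2]
    print('t %.2f'%o['t'],'pos',np.round(o['eef_pos'],4),'zyaw %.2f'%np.degrees(np.arctan2(z[1],z[0])),'xax',np.round(R.as_matrix()[:,0],3),'F',np.round(o['contact_force'],1),'g %.3f'%o['gripper_width'],'q',np.round(o['q'],2))
    print('shift(mm, tool now)',np.round(d,1),'turn(6deg)',np.round(r,2))
    # shift in final tool axes
    print('shift in target axes',np.round(Rt.inv().apply(np.array(p)-o['eef_pos'])*1000,1))
E
python3 - <<'E'
from h import *
go([.45,.3,.25],0)
t=np.load('pics/top0.npz');C=cloud('top',t['d'])
s=np.load('pics/side0.npz');D=cloud('side',s['d'])
for n,c in(('top',C),('side',D)):
    m=(c[...,2]>.083)&(c[...,2]<.5)&(np.abs(c[...,0]-.488)<.06)&(np.abs(c[...,1]-.299)<.06)
    Q=c[m];print(n,len(Q));
    for z0 in(.083,.09,.1,.11,.12,.13):
        q=Q[(Q[:,2]>z0)&(Q[:,2]<z0+.01)]
        if len(q):print(z0,len(q),q[:,:2].min(0),q[:,:2].max(0),q[:,:2].mean(0))
print(proj('top',[[.488,.299,.13],[.488,.325,.1],[.488,.273,.1],[.488,.273,.113],[.488,.325,.113]]))
# lens cloud
for n,c in(('top',C),('side',D)):
    m=(c[...,2]>.062)&(c[...,2]<.09)&(np.abs(c[...,0]-.44)<.04)&(np.abs(c[...,1]+.293)<.04)
    Q=c[m];print(n,len(Q),Q.mean(0),Q.min(0),Q.max(0))
# chips
P=onz('top',[(333,158.5),(322,171),(342.5,171.5)],.031);print(P)
E
```

```text
t 0.10 pos [0.2444 0.6286 0.2304] zyaw 68.75 xax [-0.    -0.002 -1.   ] F [-0.4  0.6  0.2] g 1.003 q [-1.31  0.48  0.02  1.56 -0.01  1.11 -0.08]
shift(mm, tool now) [ -19.2 -310.7 -231.8] turn(6deg) [ 1.146e+01 -1.000e-02  1.000e-02]
shift in target axes [ -19.6 -328.6  205.6]
top 218
0.083 19 [0.47276413 0.27138789] [0.49882478 0.32377815] [0.48658761 0.28103853]
0.09 28 [0.47336563 0.27151146] [0.49634856 0.32649718] [0.4842023  0.28125439]
0.1 38 [0.47332939 0.27347364] [0.50327694 0.32612393] [0.48664889 0.2895145 ]
0.11 25 [0.47461695 0.27498811] [0.5033573  0.32430805] [0.4865758  0.29036436]
0.12 66 [0.47595265 0.27923146] [0.4956403  0.31880983] [0.4875539  0.29728899]
0.13 49 [0.47546203 0.29006386] [0.50091629 0.30603591] [0.48831984 0.2990658 ]
side 175
0.083 18 [0.47852562 0.272657  ] [0.50525978 0.32712205] [0.49003467 0.29739486]
0.09 37 [0.47604008 0.272657  ] [0.50525978 0.3272768 ] [0.48890207 0.29118867]
0.1 37 [0.47580493 0.27269851] [0.50525005 0.32617593] [0.48874523 0.28536367]
0.11 29 [0.4762792  0.27538445] [0.49984984 0.3244678 ] [0.48725405 0.2840179 ]
0.12 33 [0.47848365 0.28079846] [0.50114003 0.31787583] [0.48973813 0.29316873]
0.13 31 [0.47741197 0.28990505] [0.50241955 0.3101356 ] [0.48967339 0.2979105 ]
[[195.20424573 181.26903978]
 [188.84126637 182.73659081]
 [209.52486657 186.06400021]
 [207.98403919 184.75565696]
 [187.00899445 181.38359603]]
top 275 [ 0.43955476 -0.29162397  0.0711851 ] [ 0.41752019 -0.31444573  0.06314982] [ 0.46284474 -0.27128816  0.07752171]
side 404 [ 0.44013121 -0.29399454  0.07386033] [ 0.41892625 -0.31505914  0.06202777] [ 0.46402672 -0.26982914  0.07901318]
[[ 0.63010554 -0.01398142  0.031     ]
 [ 0.59072484  0.00967811  0.031     ]
 [ 0.59823338 -0.04456273  0.031     ]]
```

```bash
python3 -m jog '0 -38 -29 0 0 0 85; 0 -38 -29 0 0 0 85; 0 -38 -29 0 0 0 85; 0 -38 -29 0 0 0 85; 0 -38 -29 0 0 0 85' 60
python3 - <<'E'
from h import *
go([.45,.2,.22],10)
t=np.load('pics/top0.npz');C=cloud('top',t['d']);p=t['p'].astype(int)
g=(p[...,1]>p[...,0]*1.6)&(p[...,1]>p[...,2]*1.6)&(np.arange(640)[None]<480)
import scipy.ndimage as nd
L,n=nd.label(g)
for i in range(1,n+1):
    q=C[L==i]
    if len(q)>30: print(q.mean(0),q.min(0),q.max(0))
P=onz('top',[(351.6,239),(390,237.4)],.025);a=P[1]-P[0];print(np.degrees(np.arctan2(a[1],a[0])),P)
E
```

```text
t: 0.6
eef_pos: [0.3698, 0.4231, 0.231]
tool_rot: [0.583, -0.399, 0.584, 0.399]
contact_force: [0.8, 0.5, 0.2]
gripper_width: 0.996
t 0.60 pos [0.3698 0.4231 0.231 ] zyaw 68.75 xax [-0. -0. -1.] F [0.8 0.5 0.2] g 0.996 q [-1.03  0.29  0.08  1.83 -0.03  1.02  0.26]
shift(mm, tool now) [  11.1 -155.6 -178.9] turn(6deg) [ 9.79 -0.01  0.  ]
shift in target axes [  11.  -233.7   40.3]
[ 0.51571597 -0.20046354  0.01199692] [ 0.49447275 -0.22110429  0.00578226] [ 0.53653553 -0.18111016  0.01640561]
[ 0.34412285 -0.33221129  0.01577583] [ 0.31544748 -0.3574929   0.00594425] [ 0.3649846  -0.02237441  0.97091152]
-78.36536221160937 [[ 0.42481244 -0.0943831   0.025     ]
 [ 0.44485463 -0.19172223  0.025     ]]
```

```bash
python3 -m jog '0 -31 -31 1.22 0 0 85; 0 -35 -26 1.22 0 0 85; 0 -38 -22 1.22 0 0 85; 0 -40 -17 1.22 0 0 85; 0 -42 -11 1.22 0 0 85' 60
python3 - <<'E'
from h import *
go([.4208,-.147,.15],10.5)
E
```

```text
t: 1.1
eef_pos: [0.4589, 0.2243, 0.2312]
tool_rot: [0.68, -0.194, 0.68, 0.194]
contact_force: [1.6, -0.4, 0.0]
gripper_width: 0.995
t 1.10 pos [0.4589 0.2243 0.2312] zyaw 31.86 xax [-0. -0. -1.] F [ 1.6 -0.4  0. ] g 0.995 q [-0.83  0.21  0.29  1.96 -0.07  0.99  0.05]
shift(mm, tool now) [  81.2 -295.3 -228.3] turn(6deg) [ 3.56 -0.   -0.  ]
shift in target axes [  81.2 -358.1 -105.1]
```

```bash
python3 -m jog '0 -33 -25 1.2 0 0 85; 0 -36 -21 1.2 0 0 85; 0 -38 -16 1.16 0 0 85; 0 -39.6 -11.4 0 0 0 85; 0 -39.6 -11.4 0 0 0 85'
python3 - <<'E'
from h import *
go([.4208,-.147,.15],10.5)
E
```

```text
t: 1.6
eef_pos: [0.4394, 0.0187, 0.2312]
tool_rot: [0.704, -0.066, 0.704, 0.067]
contact_force: [1.1, 0.7, -0.6]
gripper_width: 0.995
t 1.60 pos [0.4394 0.0187 0.2312] zyaw 10.80 xax [-0.  0. -1.] F [ 1.1  0.7 -0.6] g 0.995 q [-0.63  0.07  0.48  2.11 -0.04  0.96  0.06]
shift(mm, tool now) [  81.1 -159.3  -49.3] turn(6deg) [ 0.05 -0.   -0.  ]
shift in target axes [  81.2 -159.5  -48.5]
```

```bash
python3 -m jog '10 -40 -12 0 0 0 85; 20 -40 -12 0 0 0 85; 20 -40 -12 0 0 0 85; 20 -36 -12 0 0 0 85; 0 0 0 0 0 0 85'
python3 - <<'E'
from h import *
go([.4208,-.147,.031],10.5)
p,d=bot.read_camera('side');crop('side',p,230,150,390,300,5,'s1')
E
```

```text
t: 2.1
eef_pos: [0.419, -0.1466, 0.1594]
tool_rot: [0.703, -0.064, 0.706, 0.063]
contact_force: [-0.5, -0.4, -0.7]
gripper_width: 0.997
t 2.10 pos [ 0.419  -0.1466  0.1594] zyaw 10.33 xax [-0.004 -0.002 -1.   ] F [-0.5 -0.4 -0.7] g 0.997 q [-0.34  0.21  0.61  2.19 -0.17  0.79  0.56]
shift(mm, tool now) [128.4  -0.6   2.3] turn(6deg) [-0.03 -0.04  0.01]
shift in target axes [128.4  -0.8   1.7]
```

View pics/s1.png

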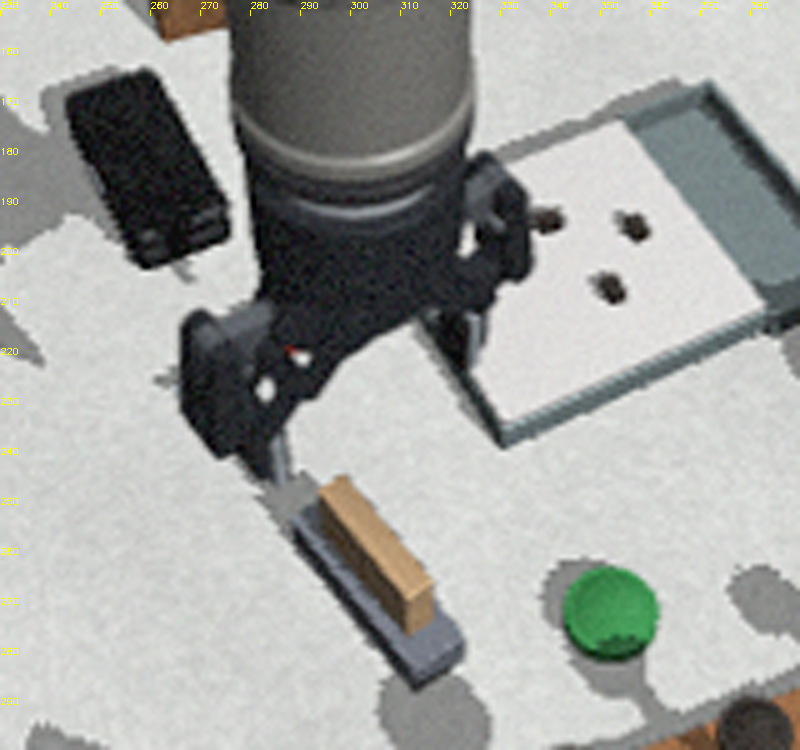

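```bash
python3 -m jog '45 0 1 0 0 0 85; 40 0 1 0 0 0 85; 30 0 0 0 0 0 85; 13 0 0 0 0 0 85; 0 0 0 0 0 0 70'
python3 - <<'E'
from h import *
go([.4208,-.147,.031],10.5)
E
python3 -m jog '0 0 0 0 0 0 40;0 0 0 0 0 0 20;0 0 0 0 0 0 8;0 0 0 0 0 0 8;0 0 0 0 0 0 8' 50; python3 -m jog '0 0 0 0 0 0 8;0 0 0 0 0 0 8;0 0 0 0 0 0 8' 50
```

```text
t: 2.65
eef_pos: [0.4235, -0.1406, 0.0324]
tool_rot: [0.703, -0.067, 0.705, 0.067]
contact_force: [-0.3, -0.9, 0.9]
gripper_width: 0.85
t 2.65 pos [ 0.4235 -0.1406  0.0324] zyaw 10.86 xax [-0.003  0.001 -1.   ] F [-0.3 -0.9  0.9] g 0.850 q [-0.18  0.47  0.44  2.26 -0.42  0.49  0.78]
shift(mm, tool now) [ 1.4 -5.8 -3.9] turn(6deg) [ 0.06 -0.02 -0.01]
shift in target axes [ 1.4 -5.8 -3.9]
t: 3.15
eef_pos: [0.4245, -0.1415, 0.0339]
tool_rot: [0.704, -0.067, 0.704, 0.067]
contact_force: [-0.2, 0.8, 6.6]
gripper_width: 0.178
t: 3.45
eef_pos: [0.4245, -0.1415, 0.0339]
tool_rot: [0.704, -0.066, 0.704, 0.067]
contact_force: [-0.7, 0.7, 6.7]
gripper_width: 0.175
```

```bash
python3 -m jog '-15 0 0 0 0 0 8; -35 0 0 0 0 0 8; -30 0 0 0 0 0 8; 0 0 0 0 0 0 8'
python3 - <<'E'
from h import *
go([.528,-.0185,.10],1.3)
p,d=bot.read_camera('side');crop('side',p,230,150,390,300,5,'s2')
p,d=bot.read_camera('top');crop('top',p,300,120,440,270,4,'t2')
E
```

```text
t: 3.85
eef_pos: [0.4262, -0.1421, 0.1161]
tool_rot: [0.706, -0.067, 0.702, 0.066]
contact_force: [1.0, -0.2, -1.2]
gripper_width: 0.178
t 3.85 pos [ 0.4262 -0.1421  0.1161] zyaw 10.78 xax [ 0.006 -0.    -1.   ] F [ 1.  -0.2 -1.2] g 0.178 q [-0.32  0.31  0.59  2.22 -0.27  0.68  0.65]
shift(mm, tool now) [ 16.7 102.4 123. ] turn(6deg) [1.58 0.06 0.01]
shift in target axes [ 16.1 121.3 104.5]
```

View pics/s2.png

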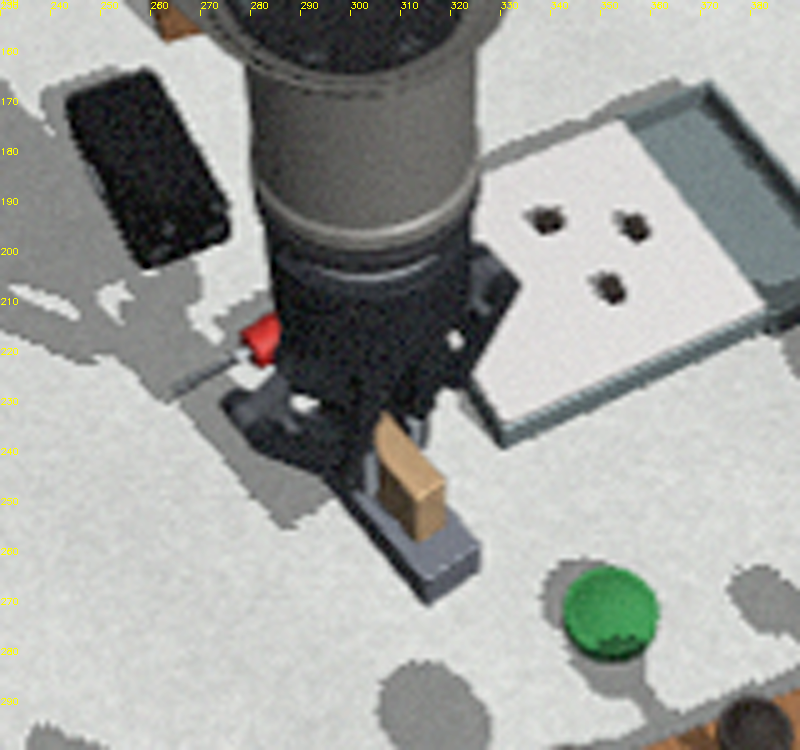

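View pics/t2.png

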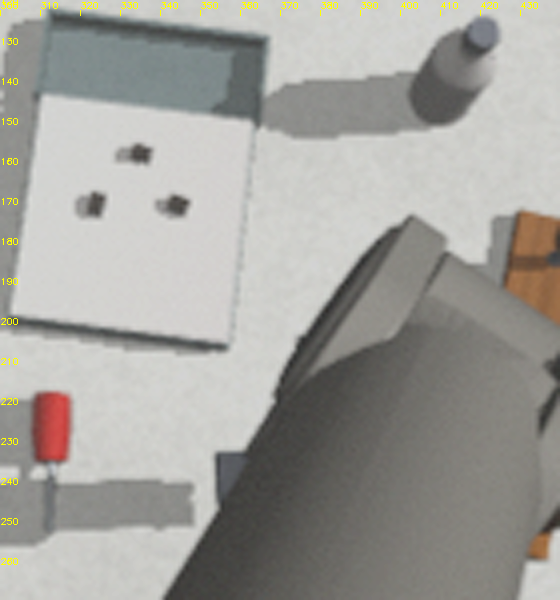

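```bash
python3 -m jog '0 20.5 25 0.8 0 0 8; 0 23 23 0.78 0 0 8; 0 25 21 0 0 0 8; 0 25 21 0 0 0 8; 0 25 20 0 0 0 8'
python3 - <<'E'
from h import *
go([.528,-.0185,.061],1.3)
E
```

```text
t: 4.45
eef_pos: [0.5252, -0.0139, 0.1116]
tool_rot: [0.706, -0.008, 0.708, 0.008]
contact_force: [-0.2, 0.4, -1.1]
gripper_width: 0.18
t 4.45 pos [ 0.5252 -0.0139  0.1116] zyaw 1.32 xax [-0.003 -0.    -1.   ] F [-0.2  0.4 -1.1] g 0.180 q [-0.55  0.44  0.57  2.05 -0.35  0.75  0.26]
shift(mm, tool now) [50.6 -4.6  2.9] turn(6deg) [ 0.   -0.03  0.  ]
shift in target axes [50.6 -4.7  2.7]
```

```bash
python3 -m jog '25 -4 0 0 0 0 8; 16 0 2 0 0 0 8; 5 0 0 0 0 0 8; 0 0 0 0 0 0 8'
python3 - <<'E'
from h import *
go([.528,-.0185,.061],1.3)
p,d=bot.read_camera('side');crop('side',p,260,130,420,270,5,'s3')
p,d=bot.read_camera('top');crop('top',p,290,110,430,260,4,'t3')
E
```

```text
t: 4.85
eef_pos: [0.526, -0.02, 0.0659]
tool_rot: [0.706, -0.008, 0.708, 0.007]
contact_force: [-0.1, 0.3, -1.1]
gripper_width: 0.176
t 4.85 pos [ 0.526  -0.02    0.0659] zyaw 1.21 xax [-0.003 -0.001 -1.   ] F [-0.1  0.3 -1.1] g 0.176 q [-0.49  0.52  0.52  2.07 -0.41  0.66  0.33]
shift(mm, tool now) [4.9 1.5 2.1] turn(6deg) [-0.02 -0.03  0.01]
shift in target axes [4.9 1.5 2. ]
```

View pics/s3.png

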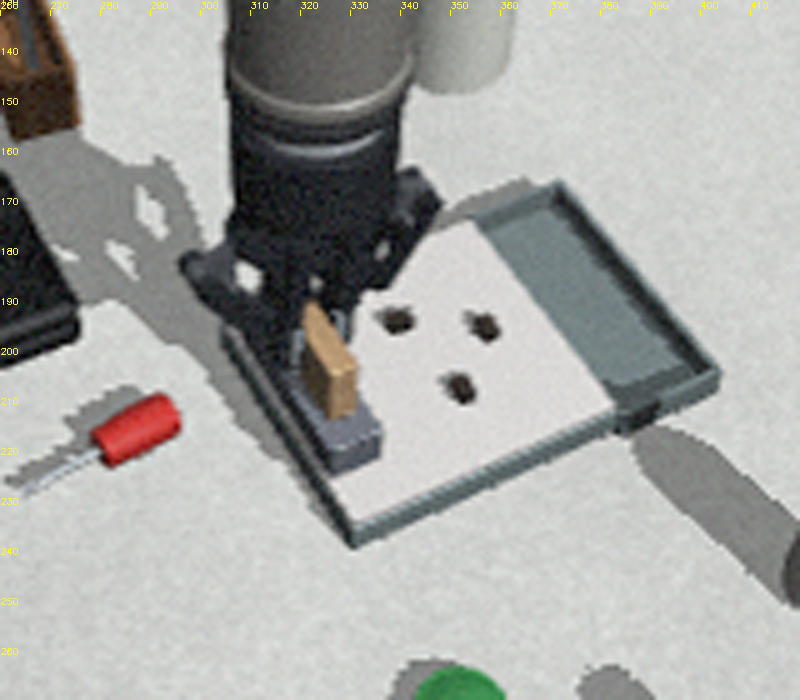

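```bash
python3 -m jog '3 0 0 0 -0.03 0 8; 2 0 2 0 0 0 8; 0 0 0 0 0 0 8;0 0 0 0 0 0 8'
python3 - <<'E'
from h import *
go([.528,-.0185,.0605],1.3)
p,d=bot.read_camera('side');crop('side',p,290,170,380,260,8,'s4')
E
```

```text
t: 5.35
eef_pos: [0.5298, -0.0189, 0.0625]
tool_rot: [0.708, -0.008, 0.706, 0.008]
contact_force: [0.7, -0.4, -0.6]
gripper_width: 0.176
t 5.35 pos [ 0.5298 -0.0189  0.0625] zyaw 1.32 xax [ 0.004  0.    -1.   ] F [ 0.7 -0.4 -0.6] g 0.176 q [-0.48  0.52  0.51  2.06 -0.42  0.65  0.33]
shift(mm, tool now) [ 2.   0.5 -1.8] turn(6deg) [ 0.    0.03 -0.  ]
shift in target axes [ 2.   0.5 -1.8]
```

View pics/s4.png

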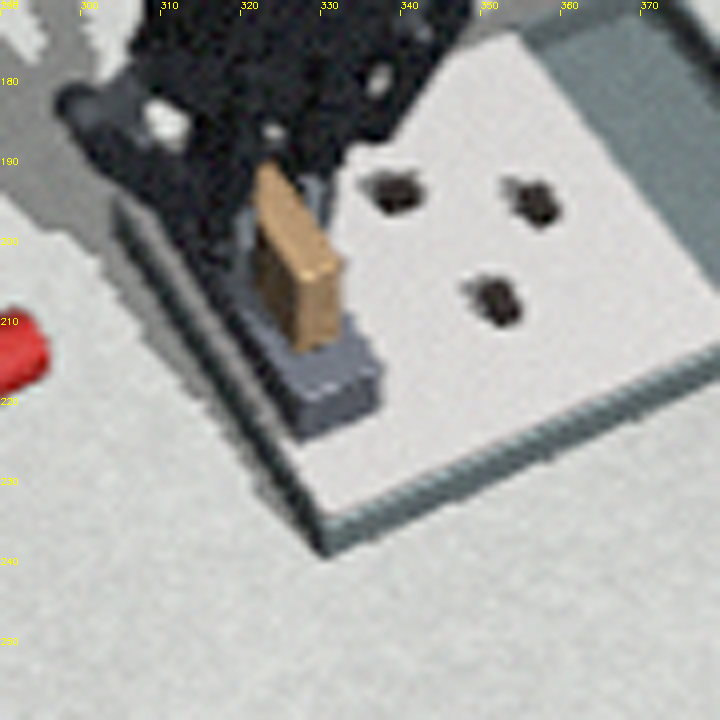

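```bash
python3 -m jog '1.5 0 5 0 0.03 0 8; 0 0 10 0 0 0 8; 0 0 10 0 0 0 8; 0 0 10 0 0 0 8; 0 0 10 0 0 0 8'
python3 - <<'E'
from h import *
go([.672,-.0165,.061],1.3)
p,d=bot.read_camera('side');crop('side',p,290,150,400,260,7,'s5')
E
```

```text
t: 5.9
eef_pos: [0.5758, -0.0179, 0.0608]
tool_rot: [0.707, -0.008, 0.707, 0.008]
contact_force: [-0.1, 0.2, -1.6]
gripper_width: 0.176
t 5.90 pos [ 0.5758 -0.0179  0.0608] zyaw 1.32 xax [ 0. -0. -1.] F [-0.1  0.2 -1.6] g 0.176 q [-0.46  0.59  0.51  1.95 -0.43  0.71  0.33]
shift(mm, tool now) [-0.2 -0.8 96.2] turn(6deg) [0. 0. 0.]
shift in target axes [-0.2 -0.8 96.2]
```

View pics/s5.png

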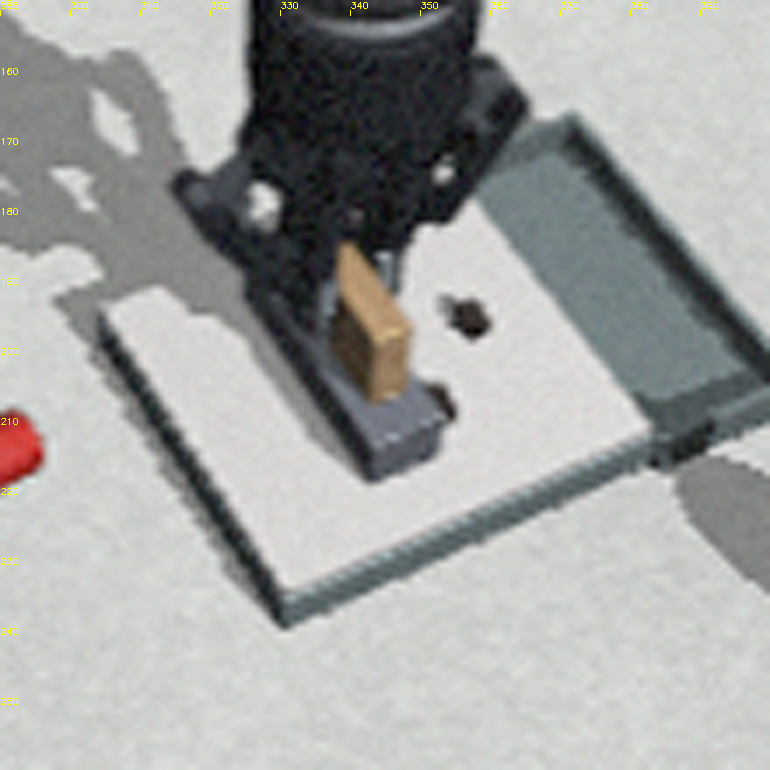

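```bash
python3 -m jog '0 0 10 0 0 0 8; 0 0 10 0 0 0 8; 0 0 10 0 0 0 8; 0 0 10 0 0 0 8; 0 0 10 0 0 0 8';python3 -m jog '0 0 10 0 0 0 8; 0 0 9 0 0 0 8; 0 0 9 0 0 0 8; 0 0 9 0 0 0 8; 0 0 9 0 0 0 8'
python3 - <<'E'
from h import *
go([.672,-.0165,.061],1.3)
p,d=bot.read_camera('side');crop('side',p,290,130,420,260,6,'s6')
p,d=bot.read_camera('top');crop('top',p,290,110,390,220,5,'t6')
E
```

```text
t: 6.45
eef_pos: [0.6254, -0.0168, 0.0608]
tool_rot: [0.707, -0.008, 0.707, 0.008]
contact_force: [-0.9, -1.0, -1.6]
gripper_width: 0.174
t: 6.95
eef_pos: [0.6713, -0.0157, 0.0608]
tool_rot: [0.707, -0.008, 0.707, 0.008]
contact_force: [-0.2, 0.2, -0.6]
gripper_width: 0.18
t 6.95 pos [ 0.6713 -0.0157  0.0608] zyaw 1.31 xax [ 0.  0. -1.] F [-0.2  0.2 -0.6] g 0.180 q [-0.41  0.71  0.5   1.71 -0.44  0.83  0.31]
shift(mm, tool now) [-0.2 -0.8  0.7] turn(6deg) [ 0.  0. -0.]
shift in target axes [-0.2 -0.8  0.7]
```

View pics/s6.png

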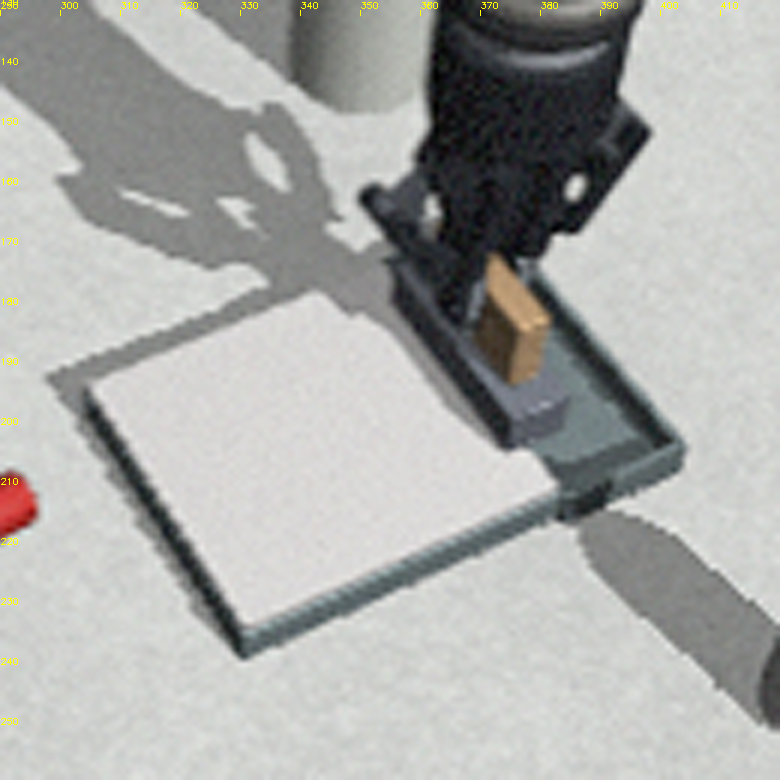

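View pics/t6.png

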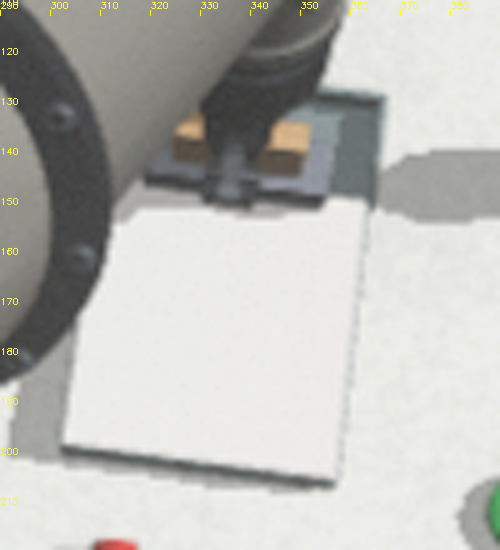

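```bash
python3 -m jog '-10 0 0 0 0 0 8; -20 0 0 0 0 0 8; -25 0 0 0 0 0 8; 0 -10 -40 0 0 0 8; 0 -20 -40 0 0 0 8'
python3 - <<'E'
from h import *
go([.426,-.1415,.115],10.8)
p,d=bot.read_camera('side');crop('side',p,290,130,420,260,6,'s7')
p,d=bot.read_camera('top');crop('top',p,290,110,390,220,5,'t7')
E
```

```text
t: 7.55
eef_pos: [0.5914, -0.0461, 0.1171]
tool_rot: [0.708, -0.009, 0.706, 0.01]
contact_force: [-0.0, -0.7, -2.4]
gripper_width: 0.177
t 7.55 pos [ 0.5914 -0.0461  0.1171] zyaw 1.51 xax [ 0.003  0.001 -1.   ] F [-0.  -0.7 -2.4] g 0.177 q [-0.44  0.53  0.56  1.89 -0.37  0.83  0.34]
shift(mm, tool now) [   1.6  -91.  -167.9] turn(6deg) [-1.55  0.02 -0.01]
shift in target axes [   2.1  -62.7 -180.4]
```

View pics/s7.png

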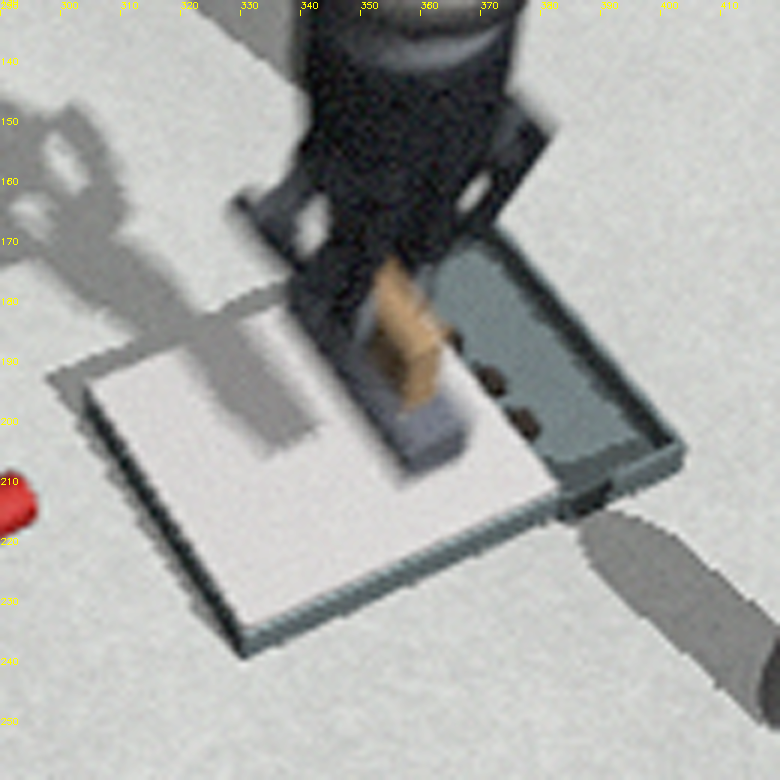

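View pics/t7.png

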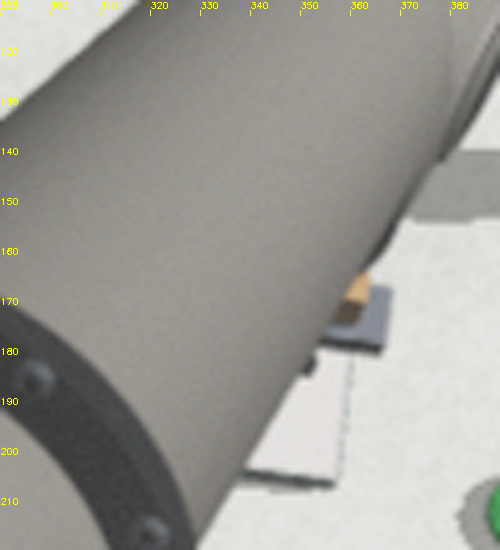

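```bash
python3 -m jog '0 -18 -33 -0.78 0 0 8; 0 -15 -34.5 -0.77 0 0 8; 0 -12.5 -36 0 0 0 8; 0 -12.5 -36 0 0 0 8; 0 -12.5 -36 0 0 0 8'
python3 - <<'E'
from h import *
go([.426,-.1415,.0345],10.8)
E
```

```text
t: 8.15
eef_pos: [0.4252, -0.1423, 0.1164]
tool_rot: [0.704, -0.065, 0.704, 0.065]
contact_force: [-0.0, -0.4, -1.0]
gripper_width: 0.181
t 8.15 pos [ 0.4252 -0.1423  0.1164] zyaw 10.58 xax [ 0.001  0.001 -1.   ] F [-0.  -0.4 -1. ] g 0.181 q [-0.31  0.3   0.58  2.22 -0.26  0.69  0.64]
shift(mm, tool now) [81.9  0.6  0.9] turn(6deg) [-0.04  0.01 -0.  ]
shift in target axes [81.9  0.7  1. ]
```

```bash
python3 -m jog '30 0 0 0 0 0 8; 30 0 0 0 0 0 8; 15 0 0 0 0 0 8; 4 0 0 0 0 0 8; 2 0 0 0 0 0 8'
python3 - <<'E'
from h import *
go([.426,-.1415,.0335],10.8)
E
```

```text
t: 8.65
eef_pos: [0.4268, -0.1418, 0.0351]
tool_rot: [0.704, -0.065, 0.704, 0.065]
contact_force: [0.4, 0.0, -0.3]
gripper_width: 0.182
t 8.65 pos [ 0.4268 -0.1418  0.0351] zyaw 10.58 xax [ 0.  0. -1.] F [ 0.4  0.  -0.3] g 0.182 q [-0.19  0.47  0.45  2.25 -0.42  0.5   0.78]
shift(mm, tool now) [ 1.6  0.5 -0.7] turn(6deg) [-0.04  0.   -0.  ]
shift in target axes [ 1.6  0.5 -0.7]
```

```bash
python3 -m jog '1.2 0 0 0 0 0 8; 0 0 0 0 0 0 8'; python3 -m jog '0 0 0 0 0 0 30; 0 0 0 0 0 0 60; 0 0 0 0 0 0 85; 0 0 0 0 0 0 85; 0 0 0 0 0 0 85'; python3 -m jog '-20 0 0 0 0 0 85; -40 0 0 0 0 0 85; -48 0 0 0 0 0 85; -48 0 0 0 0 0 85; -48 0 0 0 0 0 85'
python3 - <<'E'
from h import *
go([.488,.299,.23],85)
E
```

```text
t: 8.85
eef_pos: [0.4273, -0.1417, 0.0343]
tool_rot: [0.705, -0.065, 0.704, 0.065]
contact_force: [0.5, -0.6, -2.1]
gripper_width: 0.181
t: 9.35
eef_pos: [0.4268, -0.1416, 0.0337]
tool_rot: [0.704, -0.065, 0.704, 0.065]
contact_force: [-0.3, -0.5, -0.5]
gripper_width: 0.985
t: 9.85
eef_pos: [0.4261, -0.1418, 0.2393]
tool_rot: [0.704, -0.065, 0.704, 0.065]
contact_force: [1.3, 1.2, -0.3]
gripper_width: 0.995
t 9.85 pos [ 0.4261 -0.1418  0.2393] zyaw 10.57 xax [-0.001 -0.    -1.   ] F [ 1.3  1.2 -0.3] g 0.995 q [-0.46  0.08  0.69  2.1  -0.06  0.98  0.45]
shift(mm, tool now) [  9.1 422.  141.8] turn(6deg) [-1.24e+01 -1.00e-02 -0.00e+00]
shift in target axes [  9.3 -23.3 444.5]
```

Run:
```python
from h import *
for n in('top','side'):
    t=np.load(f'pics/{n}0.npz');C=cloud(n,t['d'])
    m=(np.abs(C[...,2]-.05)<.006)&(np.abs(C[...,0]-.488)<.05)&(np.abs(C[...,1]-.299)<.08)
    Q=C[m][:,:2]*1000;print(n,len(Q),cv2.minAreaRect(Q.astype(np.float32)))
    for lo,hi in((.085,.113),(.127,.14)):
        m=(C[...,2]>lo)&(C[...,2]<hi)&(np.abs(C[...,0]-.488)<.05)&(np.abs(C[...,1]-.299)<.08)
        Q=C[m][:,:2]*1000;print(lo,len(Q),cv2.minAreaRect(Q.astype(np.float32)))
```

```text
top 192 ((488.4916076660156, 299.69293212890625), (114.53909301757812, 44.073326110839844), 84.41590118408203)
0.085 93 ((488.3597106933594, 298.34600830078125), (53.929771423339844, 26.09017562866211), 84.1662826538086)
0.127 74 ((487.5396423339844, 299.9446716308594), (23.062217712402344, 23.22509002685547), 31.167896270751953)
side 153 ((491.2156677246094, 300.6784362792969), (116.75017547607422, 43.80205154418945), 84.2052230834961)
0.085 94 ((491.0306091308594, 299.77825927734375), (53.87502670288086, 26.573694229125977), 85.47269439697266)
0.127 51 ((490.7887268066406, 296.8605651855469), (22.780620574951172, 28.177522659301758), 19.00174331665039)
```

```bash
python3 -m jog '0 42 14.3 -1.23 0 0 85; 0 40 19.6 -1.23 0 0 85; 0 37 24.6 -1.23 0 0 85; 0 33.6 29 -1.23 0 0 85; 0 29.6 33 -1.23 0 0 85';python3 -m jog '0 25 36.7 -1.23 0 0 85; 0 20 39.6 -1.23 0 0 85; 0 15 41.8 -1.23 0 0 85; 0 9.5 43.4 -1.23 0 0 85; 0 3.8 44 -1.23 0 0 85'
python3 - <<'E'
from h import *
go([.4895,.2993,.15],84.4)
E
```

```text
t: 10.35
eef_pos: [0.4578, 0.0799, 0.2378]
tool_rot: [0.647, -0.286, 0.646, 0.287]
contact_force: [1.2, -0.6, -0.1]
gripper_width: 0.998
t: 10.85
eef_pos: [0.4892, 0.2995, 0.2374]
tool_rot: [0.522, -0.476, 0.523, 0.476]
contact_force: [1.9, -1.2, 0.3]
gripper_width: 0.994
t 10.85 pos [0.4892 0.2995 0.2374] zyaw 84.72 xax [-0. -0. -1.] F [ 1.9 -1.2  0.3] g 0.994 q [-0.85  0.31  0.24  1.81 -0.09  1.03  0.9 ]
shift(mm, tool now) [87.4 -0.3 -0.1] turn(6deg) [ 0.05 -0.   -0.  ]
shift in target axes [87.4 -0.3 -0.2]
```

```bash
python3 -m jog '30 0 0 0.05 0 0 85; 30 0 0 0 0 0 85; 20 0 0 0 0 0 85; 0 0 0 0 0 0 85'
python3 - <<'E'
from h import *
go([.4895,.2993,.081],84.4)
p,d=bot.read_camera('side');crop('side',p,200,60,320,170,6,'s8')
p,d=bot.read_camera('top');crop('top',p,150,140,260,230,7,'t8')
E
```

```text
t: 11.25
eef_pos: [0.4873, 0.2964, 0.1546]
tool_rot: [0.523, -0.474, 0.527, 0.474]
contact_force: [-0.3, 0.4, 0.3]
gripper_width: 0.997
t 11.25 pos [0.4873 0.2964 0.1546] zyaw 84.12 xax [-0.005 -0.004 -1.   ] F [-0.3  0.4  0.3] g 0.997 q [-0.84  0.4   0.23  1.89 -0.12  0.87  0.92]
shift(mm, tool now) [73.6 -2.2  3.4] turn(6deg) [-0.05 -0.04 -0.04]
shift in target axes [73.6 -1.9  3.1]
```

View pics/s8.png

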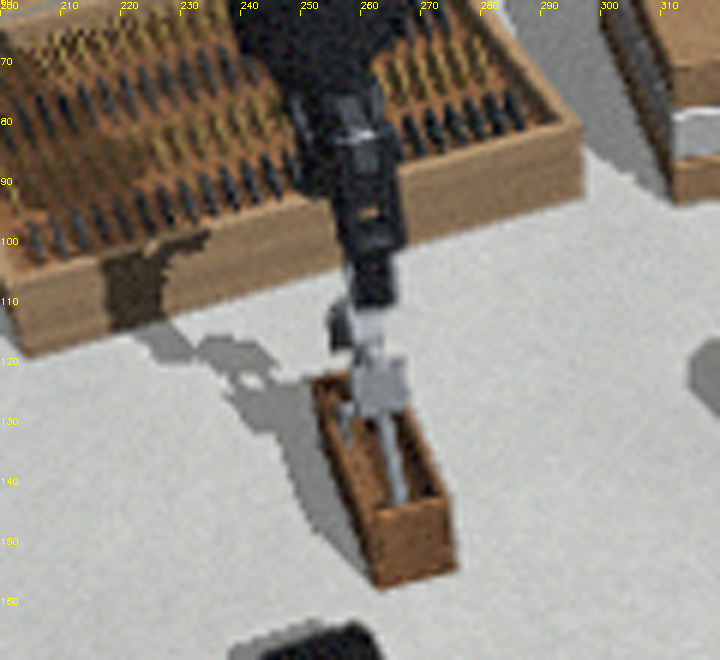

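View pics/t8.png

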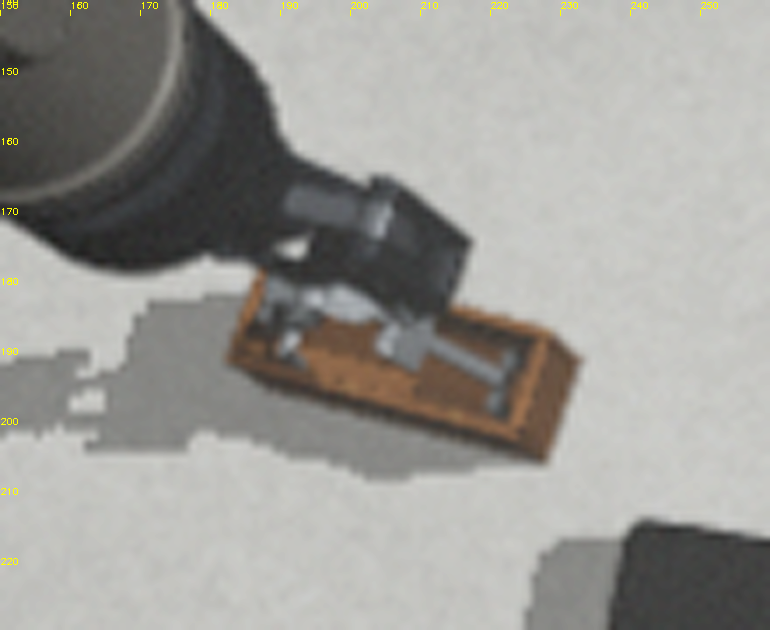

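```bash
python3 -m jog '20 -1 2 0 -0.04 -0.04 85; 20 -1 1 0 0 0 85; 15 0 0 0 0 0 85; 0 0 0 0 0 0 85; 0 0 0 0 0 0 85'
python3 - <<'E'
from h import *
go([.4895,.2993,.081],84.4)
E
```

```text
t: 11.85
eef_pos: [0.4923, 0.3009, 0.1034]
tool_rot: [0.527, -0.474, 0.523, 0.473]
contact_force: [-0.2, -0.0, 0.1]
gripper_width: 0.995
t 11.85 pos [0.4923 0.3009 0.1034] zyaw 84.10 xax [ 0.005  0.004 -1.   ] F [-0.2 -0.   0.1] g 0.995 q [-0.82  0.47  0.21  1.92 -0.14  0.76  0.94]
shift(mm, tool now) [22.4  2.7 -2. ] turn(6deg) [-0.05  0.05  0.05]
shift in target axes [22.4  2.6 -1.9]
```

```bash
python3 -m jog '10 2 -1.5 -0.05 0.04 0.04 85; 10 0 0 0 0 0 85; 3 0 0 0 0 0 85; 0 0 0 0 0 0 85; 0 0 0 0 0 0 85'
python3 - <<'E'
from h import *
go([.4895,.2993,.081],84.4)
p,d=bot.read_camera('side');crop('side',p,210,80,300,170,8,'s9')
E
```

```text
t: 12.35
eef_pos: [0.4898, 0.2995, 0.0796]
tool_rot: [0.524, -0.475, 0.524, 0.475]
contact_force: [0.6, 0.6, -0.2]
gripper_width: 0.993
t 12.35 pos [0.4898 0.2995 0.0796] zyaw 84.41 xax [-0. -0. -1.] F [ 0.6  0.6 -0.2] g 0.993 q [-0.81  0.51  0.2   1.93 -0.15  0.71  0.95]
shift(mm, tool now) [-1.4  0.3 -0.2] turn(6deg) [ 0. -0. -0.]
shift in target axes [-1.4  0.3 -0.2]
```

View pics/s9.png

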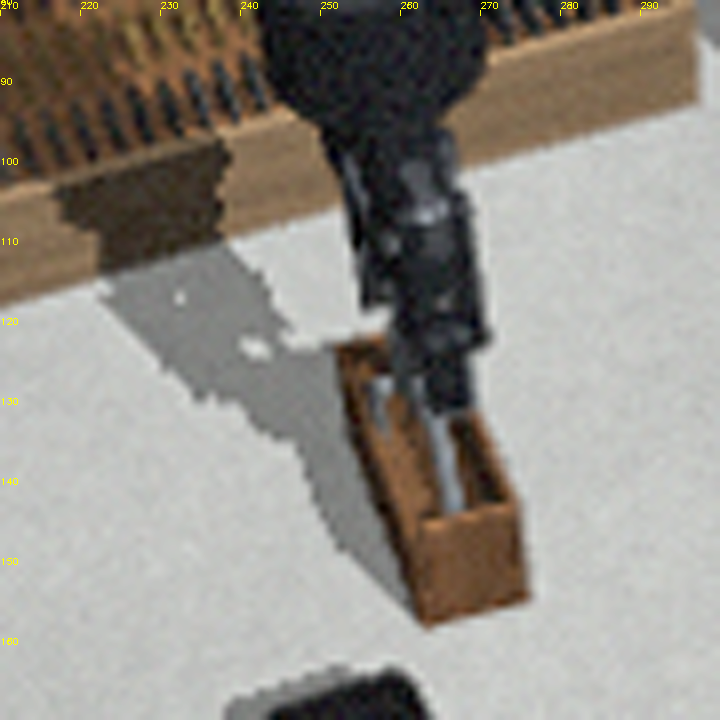

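```bash
python3 -m jog '-1.5 0 0 0 0 0 65; 0 0 0 0 0 0 56; 0 0 0 0 0 0 52; 0 0 0 0 0 0 50; 0 0 0 0 0 0 48' 50; python3 -m jog '0 0 0 0 0 0 48; 0 0 0 0 0 0 48'
python3 - <<'E'
from h import *
go([.4895,.2993,.081],84.4)
p,d=bot.read_camera('side');crop('side',p,210,80,300,170,8,'s10')
E
```

```text
t: 12.9
eef_pos: [0.4916, 0.3008, 0.0837]
tool_rot: [0.526, -0.475, 0.522, 0.475]
contact_force: [-2.1, -0.4, 16.2]
gripper_width: 0.573
t: 13.1
eef_pos: [0.4916, 0.3009, 0.0833]
tool_rot: [0.526, -0.475, 0.522, 0.475]
contact_force: [-0.3, 0.3, 10.1]
gripper_width: 0.561
t 13.10 pos [0.4916 0.3009 0.0833] zyaw 84.41 xax [ 0.004  0.003 -1.   ] F [-0.3  0.3 10.1] g 0.561 q [-0.81  0.5   0.2   1.93 -0.15  0.72  0.95]
shift(mm, tool now) [ 2.3  1.9 -1.8] turn(6deg) [0.   0.03 0.03]
shift in target axes [ 2.3  1.9 -1.8]
```

View pics/s10.png

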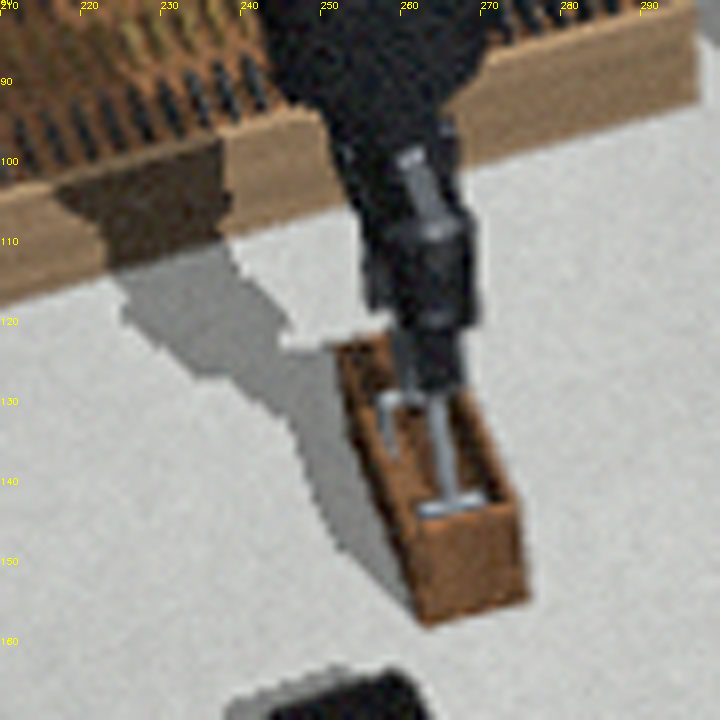

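```bash
python3 -m jog '-10 0 0 0 0 0 48; -25 0 0 0 0 0 48; -35 0 0 0 0 0 48; -40 0 0 0 0 0 48; -15 0 0 0 0 0 48'
python3 - <<'E'
from h import *
go([.440,-.293,.21],84.4)
p,d=bot.read_camera('side');crop('side',p,210,30,310,170,5,'s11')
p,d=bot.read_camera('top');crop('top',p,150,140,260,230,7,'t11')
E
```

```text
t: 13.65
eef_pos: [0.4912, 0.3001, 0.2103]
tool_rot: [0.526, -0.475, 0.522, 0.475]
contact_force: [0.4, -0.2, -0.6]
gripper_width: 0.567
t 13.65 pos [0.4912 0.3001 0.2103] zyaw 84.39 xax [ 0.004  0.003 -1.   ] F [ 0.4 -0.2 -0.6] g 0.567 q [-0.85  0.34  0.24  1.84 -0.1   0.97  0.91]
shift(mm, tool now) [  -1.9   -7.1 -595.2] turn(6deg) [-0.    0.03  0.04]
shift in target axes [ 3.000e-01 -6.900e+00 -5.952e+02]
```

View pics/s11.png

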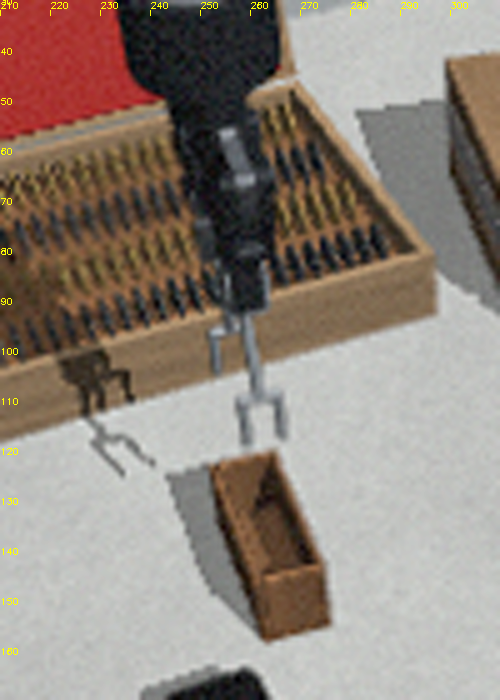

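View pics/t11.png

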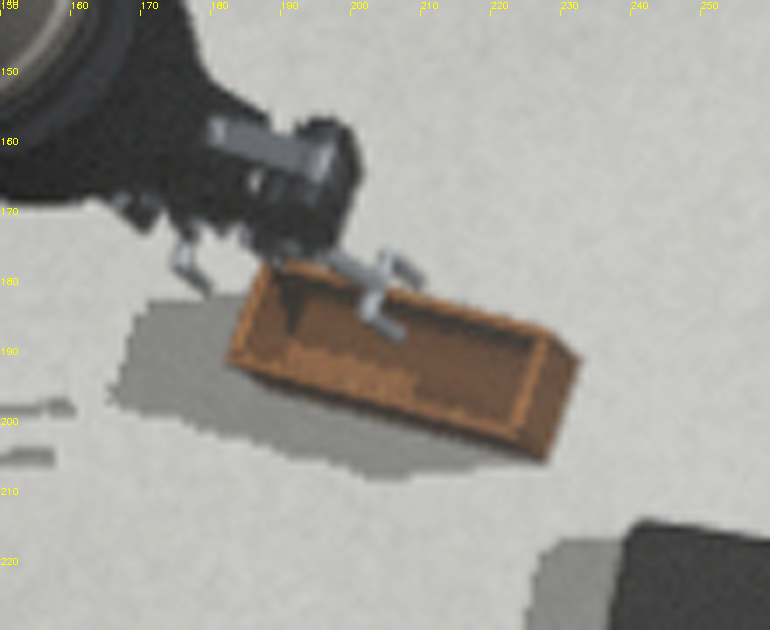

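```bash
python3 -m jog '0 0 -20 0 0.03 0.03 48; 0 0 -35 0 0 0 48; 0 -1 -45 0 0 0 48; 0 -1 -45 0 0 0 48; 0 -1 -45 0 0 0 48'; python3 -m jog '0 -1 -45 0 0 0 48; 0 0 -45 0 0 0 48; 0 -1 -45 0 0 0 48; 0 -1 -45 0 0 0 48; 0 -1 -45 0 0 0 48'
python3 - <<'E'
from h import *
go([.440,-.293,.21],84.4)
E
```

```text
t: 14.25
eef_pos: [0.4722, 0.107, 0.2049]
tool_rot: [0.521, -0.475, 0.527, 0.475]
contact_force: [0.6, -0.2, -0.3]
gripper_width: 0.565
t: 14.75
eef_pos: [0.4538, -0.1165, 0.2059]
tool_rot: [0.522, -0.474, 0.526, 0.476]
contact_force: [1.0, -0.3, 0.0]
gripper_width: 0.563
t 14.75 pos [ 0.4538 -0.1165  0.2059] zyaw 84.38 xax [-0.007 -0.003 -1.   ] F [ 1.  -0.3  0. ] g 0.563 q [-0.31  0.17  0.48  2.08 -0.1   0.91  1.7 ]
shift(mm, tool now) [  -3.5   -3.5 -177. ] turn(6deg) [-0.   -0.03 -0.06]
shift in target axes [  -4.1   -3.5 -177. ]
```

```bash
python3 -m jog '0 -1 -45 0 0 -0.03 48; -2 -1 -45 0 0 0 48; -2 -1 -45 0 0 0 48; 0 0 -30 0 0 0 48; 0 0 -12 0 0 0 48'; python3 -m jog '0 0 0 0 0 0 48; 0 0 0 0 0 0 48;0 0 0 0 0 0 48'
python3 - <<'E'
from h import *
go([.440,-.293,.21],84.4)
p,d=bot.read_camera('side');crop('side',p,270,150,430,300,5,'s12');np.savez('pics/s12.npz',p=p,d=d)
p,d=bot.read_camera('top');crop('top',p,370,150,500,280,5,'t12');np.savez('pics/t12.npz',p=p,d=d)
E
```

```text
t: 15.25
eef_pos: [0.439, -0.2942, 0.2106]
tool_rot: [0.523, -0.474, 0.527, 0.473]
contact_force: [-0.1, 0.2, -2.0]
gripper_width: 0.565
t: 15.55
eef_pos: [0.4422, -0.2887, 0.2113]
tool_rot: [0.522, -0.476, 0.524, 0.476]
contact_force: [0.2, 0.4, -0.9]
gripper_width: 0.563
t 15.55 pos [ 0.4422 -0.2887  0.2113] zyaw 84.56 xax [-0.001 -0.002 -1.   ] F [ 0.2  0.4 -0.9] g 0.563 q [-0.01  0.28  0.57  1.96 -0.18  0.95  2.12]
shift(mm, tool now) [ 1.3  1.8 -4.5] turn(6deg) [ 0.03 -0.02 -0.01]
shift in target axes [ 1.3  1.8 -4.5]
```

View pics/s12.png

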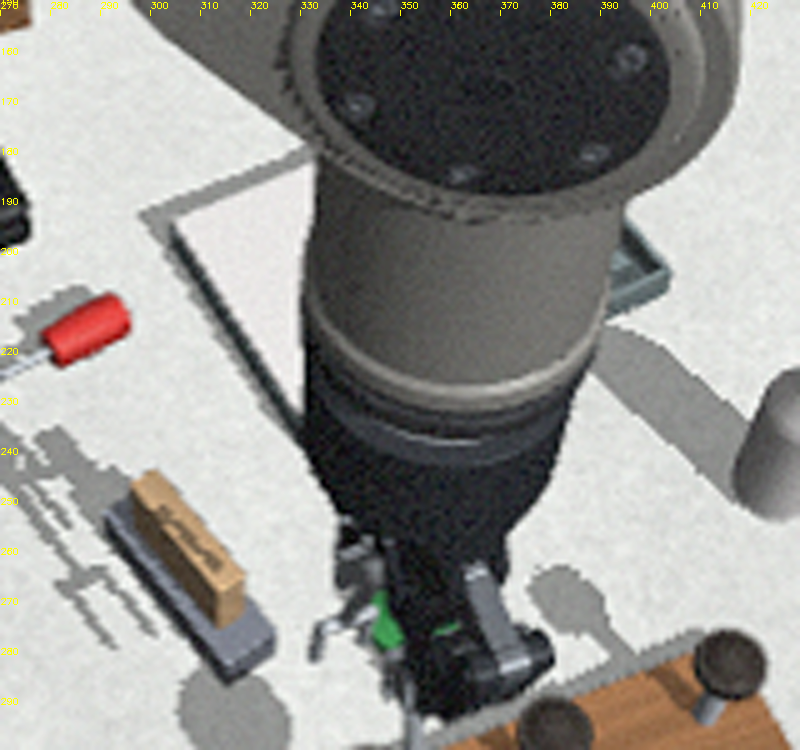

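View pics/t12.png

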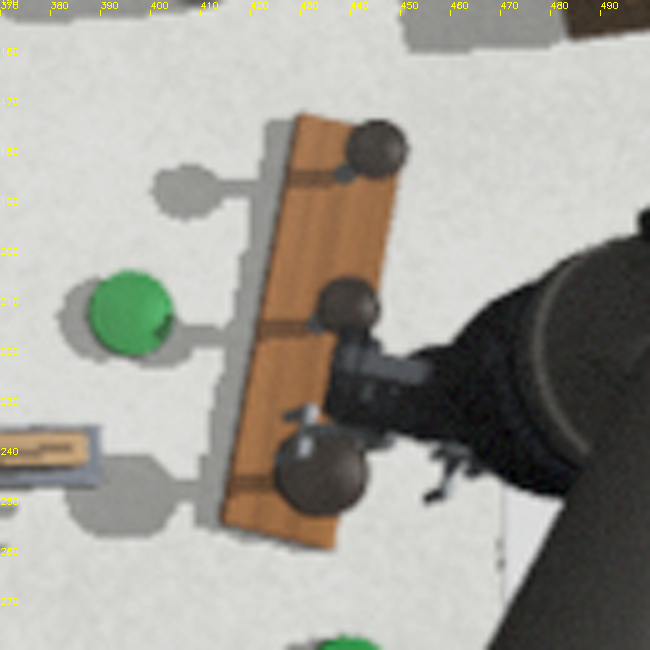

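Run:
```python
from h import *
t=np.load('pics/t12.npz');s=np.load('pics/s12.npz')
crop('top',t['p'],420,210,480,260,12,'t13')
crop('side',s['p'],320,250,390,310,10,'s13')
o=bot.get_obs();R=R_now(o)
print('expected tip centre',o['eef_pos']+R.apply([.078,0,0]))
for yy in(-1,1):
  for xx in(-1,1):
    P=o['eef_pos']+R.apply([.078,xx*.010,yy*.037]);print(yy,xx,P,proj('top',P),proj('side',P))
print('lens proj',proj('top',[.44,-.293,.073]),proj('side',[.44,-.293,.073]))
```

```text
expected tip centre [ 0.44236485 -0.2892439   0.13366009]
-1 -1 [ 0.44881023 -0.32702551  0.13374247] [[458.14399664 240.14672642]] [[357.97841163 311.76132688]]
-1 1 [ 0.42890041 -0.32512845  0.1337495 ] [[456.63951398 248.68104342]] [[348.0749576 315.4813715]]
1 -1 [ 0.45582928 -0.25335935  0.13357069] [[426.37154643 231.96232973]] [[342.36274446 277.60460775]]
1 1 [ 0.43591946 -0.25146228  0.13357771] [[424.70854495 240.41807603]] [[332.92327894 280.9018874 ]]
lens proj [[434.68032129 243.94031181]] [[342.9572364  310.01356457]]
```

View pics/t13.png

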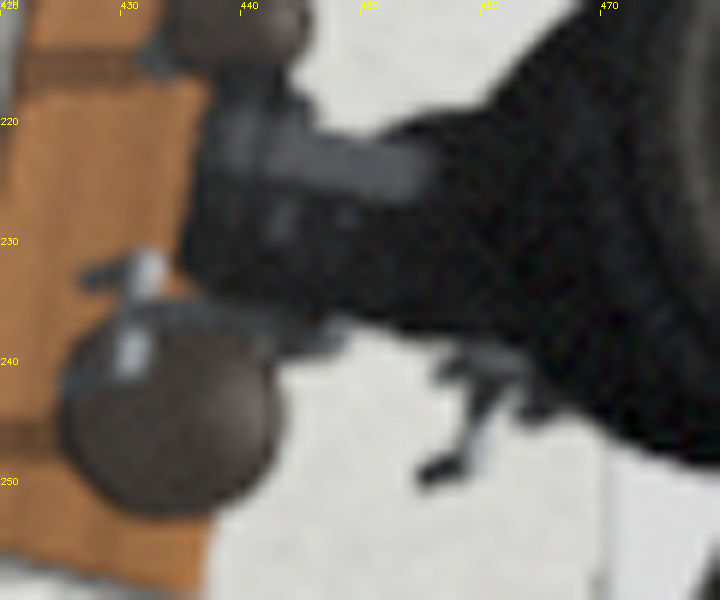

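View pics/s13.png

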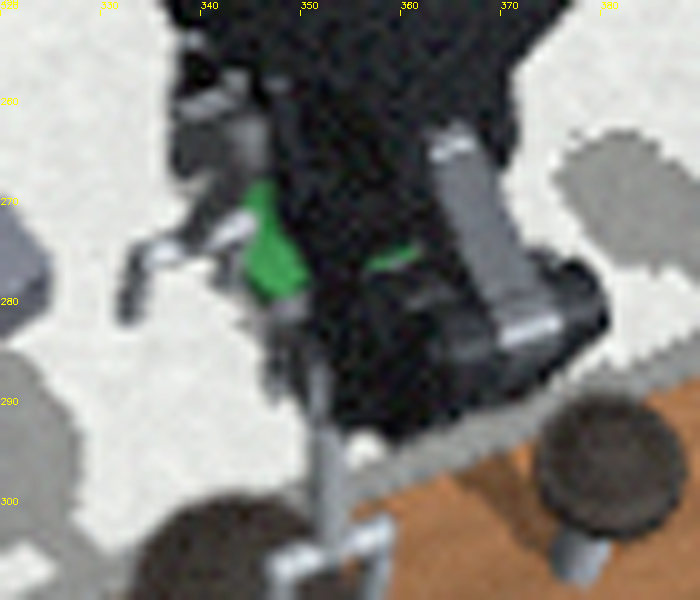

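```bash
python3 -m jog '10 1.8 -4.3 -0.0 0 0 48; 15 0 0 0 0 0 48; 10 0 0 0 0 0 48; 0 0 0 0 0 0 48;0 0 0 0 0 0 48'
python3 - <<'E'
from h import *
go([.440,-.293,.133],84.4)
p,d=bot.read_camera('side');crop('side',p,310,250,410,350,7,'s14')
p,d=bot.read_camera('top');crop('top',p,410,200,480,270,10,'t14')
o=bot.get_obs();R=R_now(o)
for yy in(-1,1):
  for xx in(-1,1):
    P=o['eef_pos']+R.apply([.078,xx*.010,yy*.037]);print(yy,xx,P,proj('top',P),proj('side',P))
E
```

```text
t: 16.15
eef_pos: [0.4397, -0.2949, 0.1767]
tool_rot: [0.523, -0.476, 0.525, 0.474]
contact_force: [0.1, -0.6, -1.7]
gripper_width: 0.566
t 16.15 pos [ 0.4397 -0.2949  0.1767] zyaw 84.42 xax [-0.001 -0.003 -1.   ] F [ 0.1 -0.6 -1.7] g 0.566 q [ 0.02  0.33  0.56  1.99 -0.22  0.88  2.17]
shift(mm, tool now) [43.7 -0.1  2. ] turn(6deg) [ 0.   -0.03 -0.01]
shift in target axes [43.7 -0.1  1.9]
-1 -1 [ 0.44653902 -0.33322451  0.09947886] [[455.26365987 242.94430034]] [[356.830403   321.61323145]]
-1 1 [ 0.4266339  -0.33127878  0.09946298] [[453.77723795 251.16530901]] [[347.24694941 325.24243699]]
1 -1 [ 0.45373838 -0.25957599  0.09922304] [[424.69677254 234.98535822]] [[341.86861611 288.03799483]]
1 1 [ 0.43383325 -0.25763026  0.09920716] [[423.0649458 243.1322264]] [[332.7204318  291.27088187]]
```

View pics/s14.png

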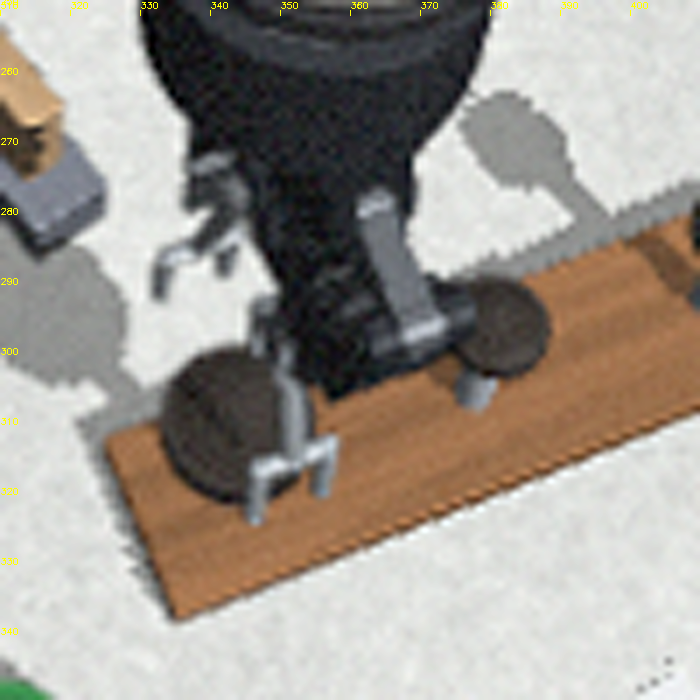

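View pics/t14.png

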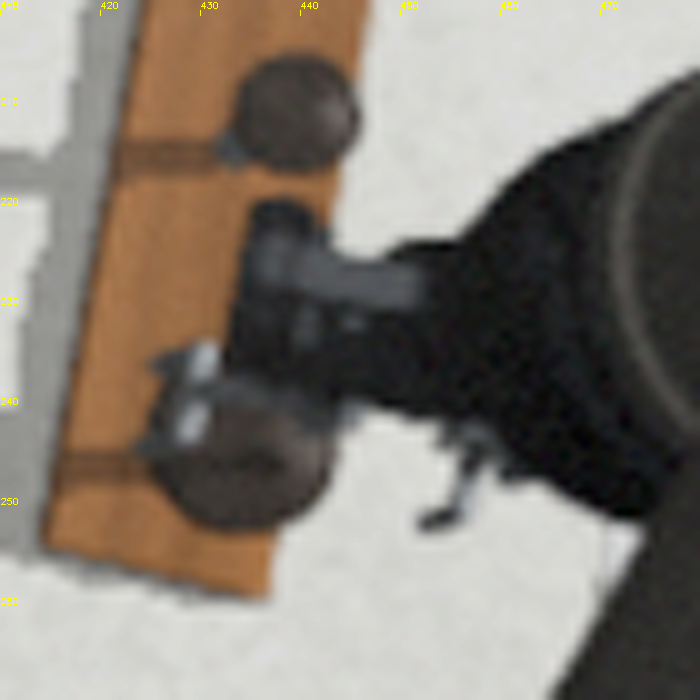

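```bash
python3 -m jog '10 0 1.5 0 0 0 48; 15 0 0 0 0 0 48; 12 0 0 0 0 0 48; 4 0 0 0 0 0 48;0 0 0 0 0 0 48'
python3 - <<'E'
from h import *
go([.440,-.293,.133],84.4)
p,d=bot.read_camera('side');crop('side',p,310,250,410,350,7,'s15')
p,d=bot.read_camera('top');crop('top',p,410,200,480,270,10,'t15')
E
```

```text
t: 16.75
eef_pos: [0.4395, -0.2934, 0.1352]
tool_rot: [0.523, -0.475, 0.525, 0.475]
contact_force: [0.8, 0.9, -1.3]
gripper_width: 0.563
t 16.75 pos [ 0.4395 -0.2934  0.1352] zyaw 84.41 xax [-0.002 -0.003 -1.   ] F [ 0.8  0.9 -1.3] g 0.563 q [ 0.04  0.39  0.53  2.02 -0.27  0.79  2.21]
shift(mm, tool now) [ 2.2 -0.5  0.4] turn(6deg) [ 0.   -0.03 -0.01]
shift in target axes [ 2.2 -0.5  0.4]
```

View pics/s15.png

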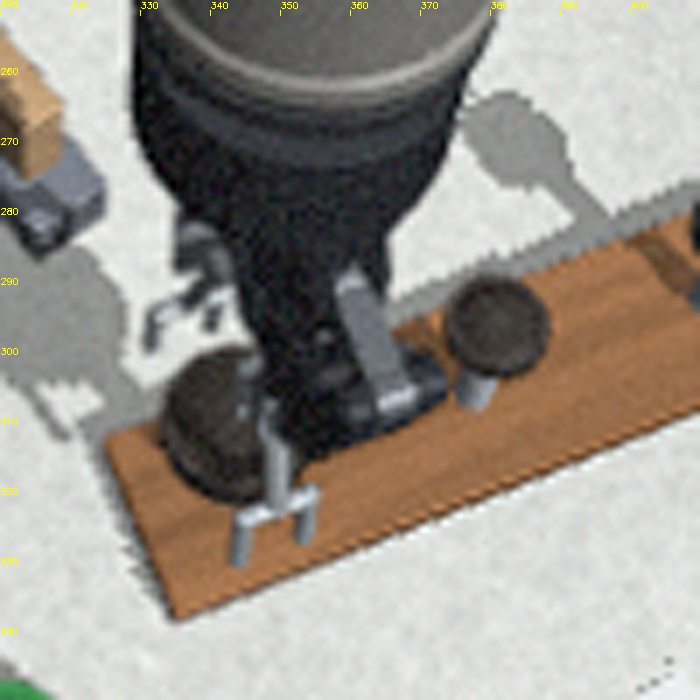

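View pics/t15.png

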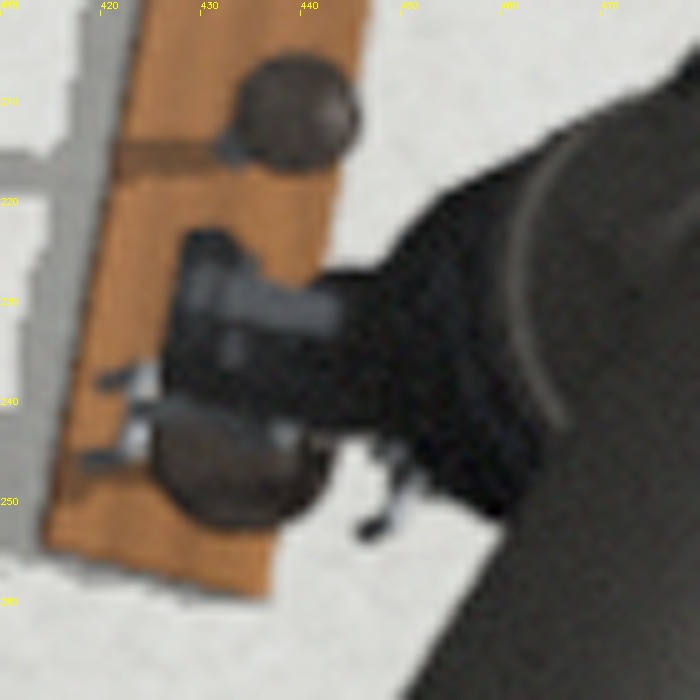

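Run:
```python
from h import *
P=onz('top',[(420,238.3),(419.3,246.3),(446,253)],.057);print(P)
print('centre',(P[0]+P[2])/2)
P=onz('side',[(331,299.5),(339.5,296.5),(343.5,330),(353,327)],.057);print(P,P.mean(0))
```

```text
[[ 0.45029951 -0.26027071  0.057     ]
 [ 0.4302553  -0.26053845  0.057     ]
 [ 0.42446033 -0.32761226  0.057     ]]
centre [ 0.43737992 -0.29394148  0.057     ]
[[ 0.4321378  -0.25676106  0.057     ]
 [ 0.45141535 -0.2587239   0.057     ]
 [ 0.42497102 -0.32514928  0.057     ]
 [ 0.44508944 -0.32825839  0.057     ]] [ 0.4384034  -0.29222316  0.057     ]
```

```bash
python3 -m jog '1.5 -1.5 0 0 0 0 48; 0 0 0 0 0 0 46; 0 0 0 0 0 0 44; 0 0 0 0 0 0 42; 0 0 0 0 0 0 40' 45; python3 -m jog '0 0 0 0 0 0 36; 0 0 0 0 0 0 32; 0 0 0 0 0 0 30; 0 0 0 0 0 0 30; 0 0 0 0 0 0 30' 45
python3 - <<'E'
from h import *
go([.440,-.293,.133],84.4)
p,d=bot.read_camera('side');crop('side',p,310,250,410,350,7,'s16')
p,d=bot.read_camera('top');crop('top',p,410,200,480,270,10,'t16')
E
```

```text
t: 17.35
eef_pos: [0.4416, -0.2937, 0.1345]
tool_rot: [0.523, -0.476, 0.525, 0.474]
contact_force: [0.8, 0.6, -0.2]
gripper_width: 0.478
t: 17.85
eef_pos: [0.4416, -0.2937, 0.1345]
tool_rot: [0.523, -0.476, 0.525, 0.474]
contact_force: [0.3, 0.7, 1.1]
gripper_width: 0.471
t 17.85 pos [ 0.4416 -0.2937  0.1345] zyaw 84.41 xax [-0.    -0.003 -1.   ] F [0.3 0.7 1.1] g 0.471 q [ 0.05  0.4   0.53  2.02 -0.27  0.79  2.21]
shift(mm, tool now) [1.5 1.7 0.6] turn(6deg) [ 0.   -0.03  0.  ]
shift in target axes [1.5 1.7 0.6]
```

View pics/s16.png

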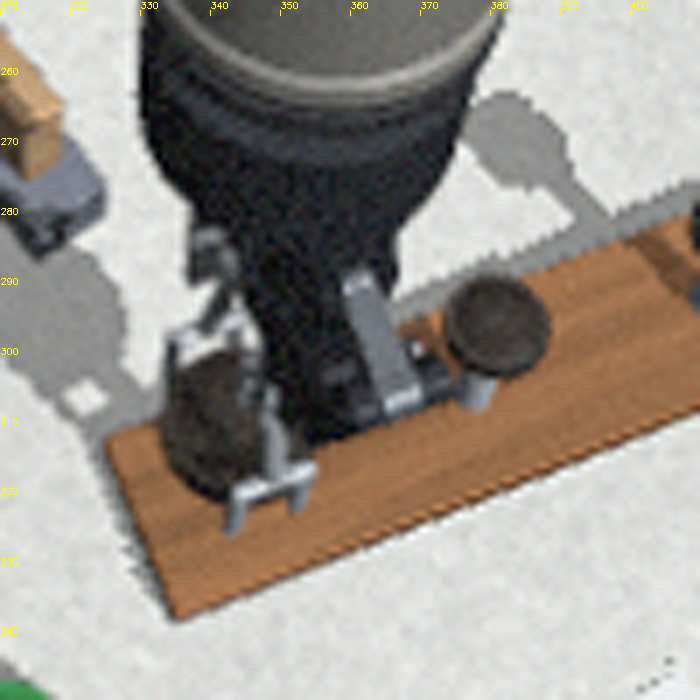

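View pics/t16.png

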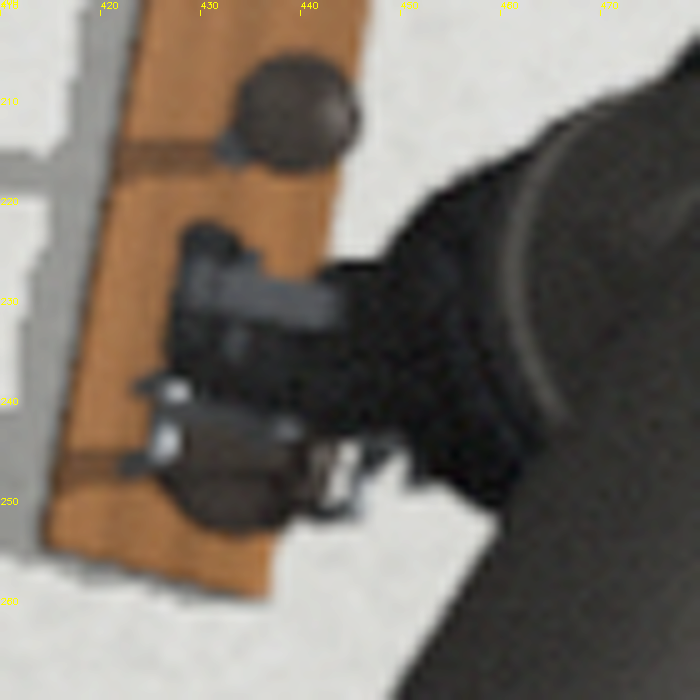

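```bash
python3 -m jog '-4 0 0 0 0 0 30; -10 0 0 0 0 0 30; -20 0 0 0 0 0 30; -25 0 0 0 0 0 30; -10 0 0 0 0 0 30' 50
python3 - <<'E'
from h import *
# plate centre target; lens bottom = 0.024+0.08
go([.589,-.0225,.20],84.4)
p,d=bot.read_camera('side');crop('side',p,300,220,410,340,6,'s17')
p,d=bot.read_camera('top');crop('top',p,410,200,480,270,10,'t17')
E
```

```text
t: 18.45
eef_pos: [0.4423, -0.2943, 0.2059]
tool_rot: [0.524, -0.477, 0.524, 0.473]
contact_force: [-0.1, -0.8, -2.1]
gripper_width: 0.474
t 18.45 pos [ 0.4423 -0.2943  0.2059] zyaw 84.39 xax [ 0.003 -0.004 -1.   ] F [-0.1 -0.8 -2.1] g 0.474 q [-0.01  0.29  0.58  1.96 -0.19  0.94  2.14]
shift(mm, tool now) [   5.1 -119.4  284.8] turn(6deg) [-0.   -0.04  0.03]
shift in target axes [   5.9 -119.5  284.8]
```

View pics/s17.png

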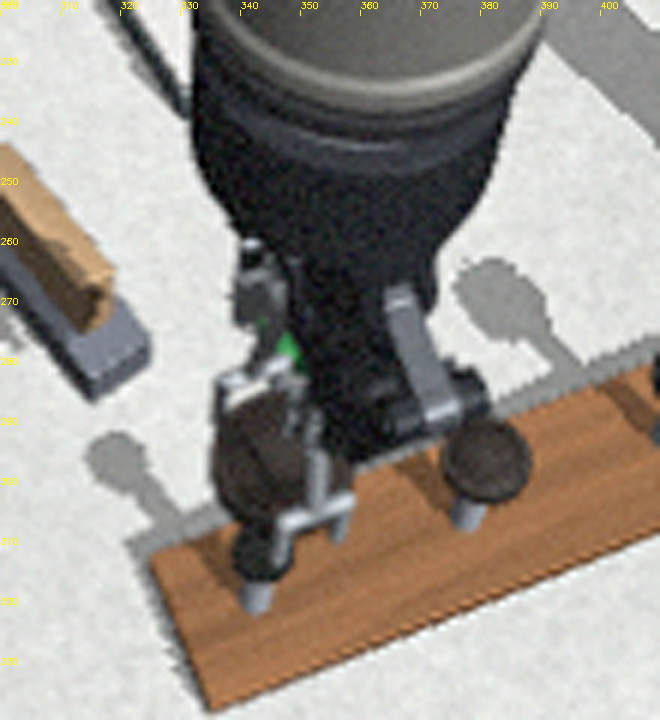

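View pics/t17.png

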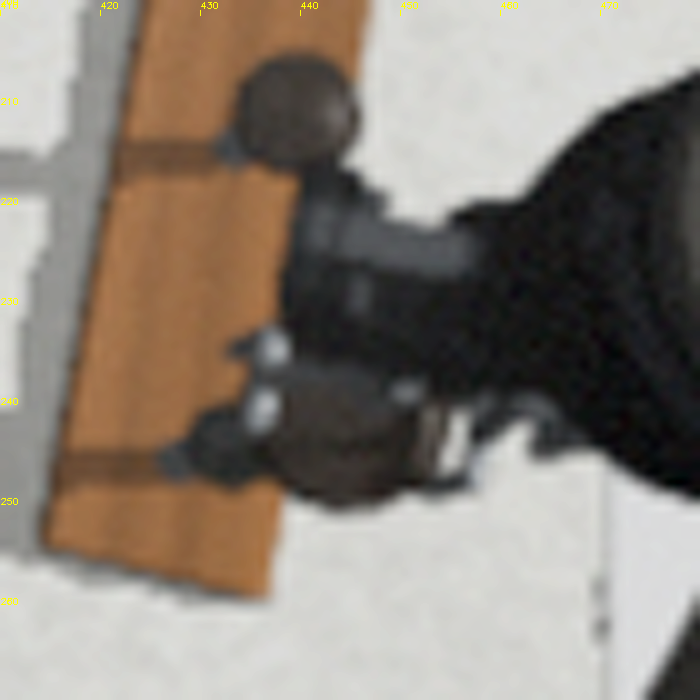

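```bash
python3 -m jog '0 -6 15 0 0 0 30; 0 -12 29 0 0 0 30; 0 -15 36 0 0 0 30; 0 -15 36 0 0 0 30; 0 -15 36 0 0 0 30' 50; python3 -m jog '0 -15 36 0 0 0 30; 0 -15 36 0 0 0 30; 5 -14 30 0 0 0 30; 5 -10 20 0 0 0 30; 5 -4 10 0 0 0 30' 50;  python3 -m jog '0 0 0 0 0 0 30; 0 0 0 0 0 0 30' 50
python3 - <<'E'
from h import *
go([.5905,-.023,.177],84.4)
E
```

```text
t: 19.05
eef_pos: [0.5188, -0.1467, 0.2018]
tool_rot: [0.523, -0.475, 0.525, 0.475]
contact_force: [0.5, -0.3, -1.2]
gripper_width: 0.467
t: 19.55
eef_pos: [0.5899, -0.0205, 0.1861]
tool_rot: [0.522, -0.476, 0.524, 0.475]
contact_force: [0.0, -0.6, -2.0]
gripper_width: 0.47
t: 19.75
eef_pos: [0.5886, -0.0247, 0.1871]
tool_rot: [0.523, -0.475, 0.526, 0.474]
contact_force: [0.0, 0.2, -2.1]
gripper_width: 0.472
t 19.75 pos [ 0.5886 -0.0247  0.1871] zyaw 84.29 xax [-0.002 -0.004 -1.   ] F [ 0.   0.2 -2.1] g 0.472 q [-0.42  0.41  0.46  1.83 -0.21  0.95  1.6 ]
shift(mm, tool now) [10.  -1.7  1.9] turn(6deg) [-0.02 -0.04 -0.01]
shift in target axes [10.1 -1.7  1.8]
```

```bash
python3 -m jog '5 -1.7 1.8 0 0 0 30; 5 0 0 0 0 0 30; 0 0 0 0 0 0 30; 0 0 0 0 0 0 30; 0 0 0 0 0 0 30' 50
python3 - <<'E'
from h import *
go([.5905,-.023,.177],84.4)
p,d=bot.read_camera('side');crop('side',p,290,110,420,250,5,'s18');np.savez('pics/s18.npz',p=p,d=d);cv2.imwrite('pics/s18f.png',p[:,:,::-1])
p,d=bot.read_camera('top');crop('top',p,290,110,400,220,6,'t18');np.savez('pics/t18.npz',p=p,d=d);cv2.imwrite('pics/t18f.png',p[:,:,::-1])
E
```

```text
t: 20.25
eef_pos: [0.5914, -0.0213, 0.1777]
tool_rot: [0.523, -0.476, 0.525, 0.474]
contact_force: [-0.0, 0.5, -1.7]
gripper_width: 0.469
t 20.25 pos [ 0.5914 -0.0213  0.1777] zyaw 84.40 xax [-0.    -0.003 -1.   ] F [-0.   0.5 -1.7] g 0.469 q [-0.42  0.42  0.45  1.84 -0.22  0.93  1.61]
shift(mm, tool now) [ 0.7  0.8 -1.8] turn(6deg) [-0.   -0.03  0.  ]
shift in target axes [ 0.7  0.8 -1.8]
```

View pics/s18.png

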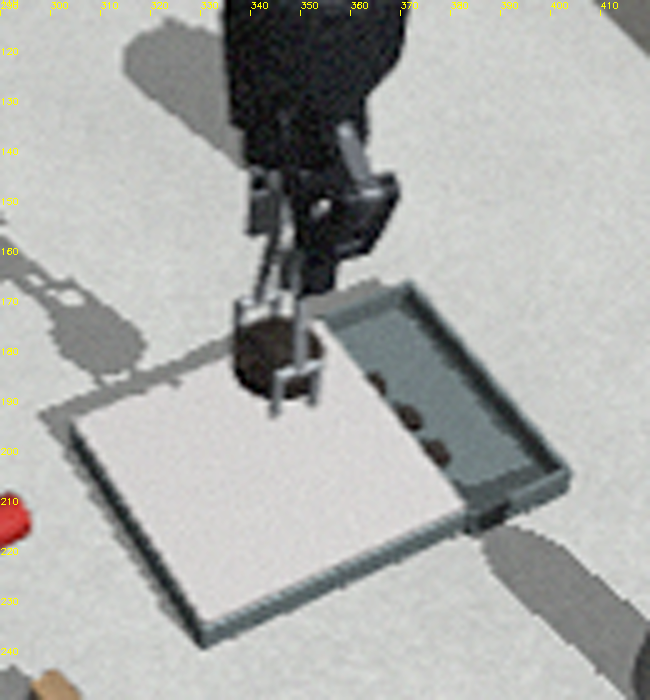

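View pics/t18.png

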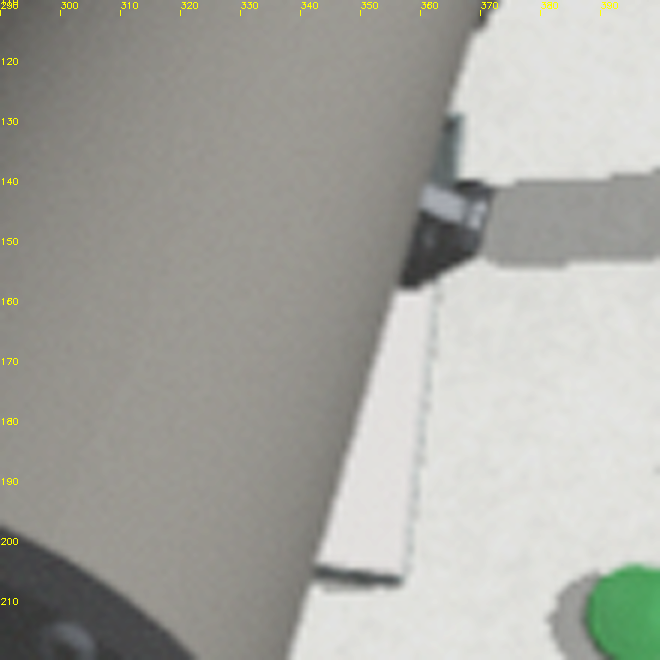

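View pics/s18f.png

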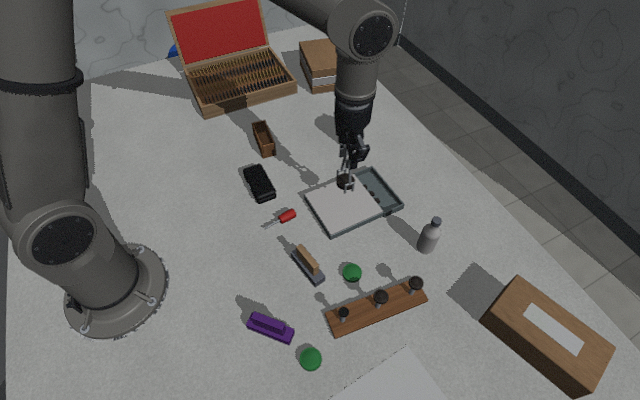

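View pics/t18f.png

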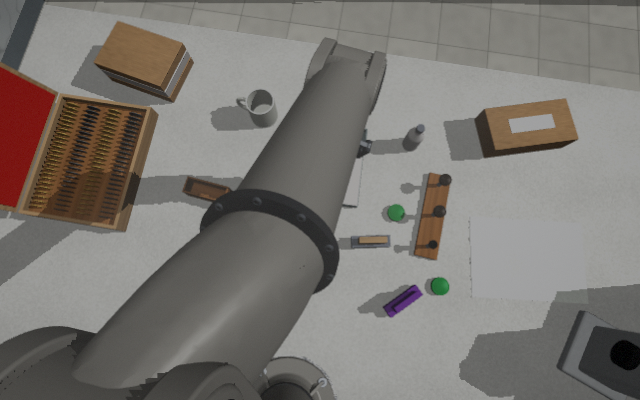

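Run:
```python
from h import *
s=np.load('pics/s18.npz');D=cloud('side',s['d']);p=s['p'].astype(int)
dark=p.sum(2)<150
m=dark&(D[...,2]>.09)&(D[...,2]<.135)&(np.abs(D[...,0]-.59)<.04)&(np.abs(D[...,1]+.02)<.04)
Q=D[m];print(len(Q),Q.mean(0),Q.min(0),Q.max(0))
T=Q[Q[:,2]>np.median(Q[:,2])-.003];A=np.c_[T[:,:2],np.ones(len(T))];print('plane',np.linalg.lstsq(A,T[:,2],rcond=None)[0])
for u,v in((363,187),(369.5,193.5),(375.5,200.5)):print(onz('side',[(u,v)],.011), D[v.__int__(),int(u)])
print(proj('side',[[.5905-.0015,-.0222,.104+.012+.004]]))
```

```text
166 [ 0.58539454 -0.02144634  0.11642497] [ 0.56923186 -0.04581865  0.10558188] [0.61169451 0.00467608 0.13221124]
plane [0.00973884 0.01842689 0.11251639]
[[0.6739422  0.01175044 0.011     ]] [0.66664805 0.00229053 0.02501191]
[[ 0.67820611 -0.01613446  0.011     ]] [ 0.67832155 -0.0134794   0.0101635 ]
[[ 0.68023453 -0.04414157  0.011     ]] [ 0.67926773 -0.04282741  0.01222773]
[[344.72700729 179.61335827]]
```

Run:
```python
from station import bot
print(bot.get_obs()['t'],bot.hand_in())
```

```text
the job is handed in; nothing more can be done
20.35 None
```

The job is done and handed in at 20.35 s of the 67 s allowed.

- **Chips:** I carried the scraper about 2 mm above the plate and pushed all three chips off the far edge in one stroke. The side camera shows them as three dark spots in the gutter. Depth puts two of them at about 10–12 mm height, as expected on the 4 mm floor. The third sits close behind the plate's edge; its pixel gave the height of the plate face instead, so I judged that one by eye.
- **Scraper:** I set it back down upright, about where it had stood. Later pictures show it still standing there.
- **Lens blank:** I took the tongs out of the stand part-open and closed them on the rim of the largest blank. The opening stopped at about 40 mm, close to the 41 mm expected on the large blank. I then lifted it off its post.
- **Last check:** The blank hangs in the squeezed tongs at about (0.589, -0.021), within about 2 mm of the plate's middle. Its underside is about 8 cm above the plate's face. It is level to about 1°, with a 50 N grip limit.
- **Rest of the scene:** The small blanks and the other items look undisturbed. The arm hid part of the plate from the top camera at the end, so these final checks rest mainly on the side view.

The highest wrist force I saw was about 16 N, when the fingers closed on the tongs.

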